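Lay out the drive punches from the dry canister

TASK

Get the leather punches ready for use: stand the wooden tool pot mouth-up on the bench, twist the bayonet cover of the dry canister a quarter turn anticlockwise, lift it off and lay it the right way up on the bench, then move every punch from the canister into the pot, cutting tips down. Finally put the cover back on the canister and twist it clockwise fully home so that it is locked again; leave the jar, the thread cone and the pliers where they are.

Things in the scene. Friction and masses are not known exactly. Their poses are not given: they have to be found in the camera images.
- canister: Round grey canister screwed to the bench, upright: 152 mm outside diameter, inside radius 72 mm, rim 138 mm above the bench with an aluminium flange of 91 mm radius round it. Origin: centre of its underside, z up. Two bayonet claws stand on the flange; with their 6 mm roofs they reach 154 mm above the bench and overhang inwards to radius 78.5 mm, with a 10 mm high gap below for the cover's lugs.
- claw_a (a point): Under the claw on the canister's +x side, radius 80 mm, 4 mm above the rim: where the middle of a lug sits when locked. From above, the claw's roof runs anticlockwise from a closed end stop 16 mm clockwise of this point to about 56 degrees past it. Beyond, the flange is open above as far as a low end stop (11 mm high), which halts a lug's middle at about 92 degrees past this point.
- claw_b (a point): The same point of the other, identical claw, on the canister's -x side.
- rim (a point): Centre of the canister's open mouth, 138 mm above the bench.
- rack_top (a point): Centre of the top of the blue rack inside the canister, 51 mm above the bench. The rack is 98 mm square and 45 mm high; it has four upright 18 mm holes at (+-24, +-24) mm in the canister's x, y. The canister's floor is 6 mm above the bench; a punch stands in a hole with its tip on that floor.
- cover: Bayonet cover, about 0.35 kg: white disc of 75 mm radius, below it a black plug (69.5 mm radius, 10 mm deep) that drops into the canister's mouth, on top a black handle bar 90 mm long along x, 18 mm wide, 34 mm high. Origin: centre of the plug's underside, z up; disc from z = 10 to 18 mm, bar top at 52 mm. Seated on the canister, its origin is 128 mm above the canister's.
- lug_a (a point): Middle of the orange lug on the cover's +x side, radius 80 mm; the lug is 30 mm wide, 8 mm thick, its tip at radius 84 mm. Locked: the lugs (and so the bar) lie in line with the two claw points, either way round. Turned anticlockwise from above past about 70 degrees the lugs are free of the claws: between there and 90 degrees the cover lifts off or goes on. Only friction resists the turn.
- lug_b (a point): Middle of the identical lug on the cover's -x side.
- cover_grip (a point): Point on the cover's axis in the handle bar, 40 mm above the cover's origin, 12 mm below the bar's top: a good height for the TCP.
- pot: Octagonal wooden tool pot, about 0.3 kg, straight sides: 66 mm across flats (each flat 27 mm wide), 78 mm tall, walls 4 mm, closed bottom 8 mm thick (pale outside), inside 58 mm across flats. Origin: centre of its open mouth; z from the mouth to the closed bottom, 78 mm away (up at the start: it stands mouth-down); flats face x and every 45 degrees round. It lies steady on a flat.
- pot_bottom (a point): Centre of the outside of the pot's closed bottom, 78 mm along the pot's z from its origin.
- pot_floor (a point): Centre of the pot's inner floor, 70 mm along the pot's z from its origin.
- punch_a: Steel drive punch, 115 mm long, 0.1 kg, body 15 mm diameter, narrowing over the last 30 mm to a 9 mm tip, with a red band near the head; may be absent. Origin: centre of the cutting tip; z towards the struck head, 115 mm away. At the start it stands tip down in the rack, its head 121 mm above the bench.
- punch_b: Steel drive punch, 115 mm long, 0.1 kg, body 15 mm diameter, narrowing over the last 30 mm to a 9 mm tip, with a yellow band near the head; may be absent. Origin: centre of the cutting tip; z towards the struck head, 115 mm away. At the start it stands tip down in the rack, its head 121 mm above the bench.
- punch_c: Steel drive punch, 115 mm long, 0.1 kg, body 15 mm diameter, narrowing over the last 30 mm to a 9 mm tip, with a red band near the head; may be absent. Origin: centre of the cutting tip; z towards the struck head, 115 mm away. At the start it stands tip down in the rack, its head 121 mm above the bench.
- punch_d: Steel drive punch, 115 mm long, 0.1 kg, body 15 mm diameter, narrowing over the last 30 mm to a 9 mm tip, with a yellow band near the head; may be absent. Origin: centre of the cutting tip; z towards the struck head, 115 mm away. At the start it stands tip down in the rack, its head 121 mm above the bench.
- jar: Bystander: amber jar, black lid, 66 mm diameter, 75 mm tall, upright; origin at the centre of its underside.
- thread_cone: Bystander: cream cone of thread, 68 mm diameter at the foot, 112 mm tall, upright; origin at the centre of its underside.
- pliers: Bystander: black-handled pliers lying flat, about 180 mm long along its x (handles to -x, 110 mm from the origin; jaws to +x), 67 mm across the handles, 16 mm high.
Mind the look-alikes: they are no part of the job. What is shaped like the pot but purple or turquoise is not meant.

How it is judged:
On the way, in this order (a step that is already met when the one before it is completed fails the run):
1. the cover, still seated on the canister, is turned anticlockwise to its unlocked position (angle between the x axis of cover and the x axis of canister, either way round above 1.05 rad and z of cover in the frame of canister below 0.136 m and horizontal distance between cover and canister below 0.008 m).
2. the cover lies the right way up on the bench, off the canister (height (world z) of cover below 0.01 m and angle between cover's own z axis and vertical below 0.15 rad and horizontal distance between cover and canister above 0.15 m), for 0.2 s.
3. the pot stands mouth-up on the bench with every punch in it, tips down (angle between pot's own z axis and vertical above 3.02 rad and height (world z) of pot_bottom below 0.01 m and z of punch_a in the frame of pot between 0.048 and 0.078 m and horizontal distance between each of punch_a, punch_b, punch_c, punch_d and pot_floor below 0.032 m and angle between each of punch_a, punch_b, punch_c, punch_d's own z axis and vertical below 0.9 rad and z of punch_b in the frame of pot between 0.048 and 0.078 m and z of punch_c in the frame of pot between 0.048 and 0.078 m and z of punch_d in the frame of pot between 0.048 and 0.078 m), for 0.3 s.
At the end, for the whole second after the job is handed in: The pot stands mouth-up on the bench (within 7 degrees) with every punch in it, tip down on or near its floor (within 22 mm); the cover sits flat on the canister, turned to within 15 degrees of its locked position; cover and pot are at rest (all of step 3 and horizontal distance between cover and canister below 0.006 m and z of cover in the frame of canister below 0.133 m and angle between cover's own z axis and vertical below 0.06 rad and angle between the x axis of cover and the x axis of canister, either way round below 0.26 rad and linear speed of each of cover, pot below 0.02 m/s); the robot touches nothing.
It fails at once if the jar is pushed more than 30 mm from its place or knocked over (distance of jar from where it was at the start of the episode above 0.03 m or angle between jar's own z axis and vertical above 0.5 rad).
It fails at once if the thread cone is pushed more than 30 mm from its place or knocked over (distance of thread_cone from where it was at the start of the episode above 0.03 m or angle between thread_cone's own z axis and vertical above 0.5 rad).
It fails at once if the pair of pliers is pushed more than 30 mm from its place or knocked over (distance of pliers from where it was at the start of the episode above 0.03 m or angle between pliers's own z axis and vertical above 0.5 rad).
Of punch_a, punch_b, punch_c, punch_d only 2 to 4 are there at a start; the rules pass over those that are not, and their reading is None.
At some moment in a run one of pot, cover may be knocked a few centimetres aside while the robot is not near it.
It also fails if it takes over 210 s, if anything falls off the work surface, if the arm or the gripper's body presses on something with over 40 N, if the wrist force passes 120 N, or if a joint passes its speed limit or range.

ROBOT

A 7-joint arm with a two-finger parallel gripper is mounted at the origin on the work surface. World frame = base frame: x ahead of the robot, y to its left, z up, the work surface at z = 0. Lengths are in m, angles in rad, forces in N, time in s.
With the tool pointing down it reaches from about 0.425 to 0.875 m from the base axis. Payload 8.4 kg.
Tool frame: the origin (TCP) lies between the finger pads, 19 mm behind the fingertips; this is the grasp point; z points along the fingers, y is the line along which they close (so a half turn about z gives the same grasp; the last joint's range is limited). The gripper opens to 87 mm and grips with 3 to 60 N. Pads are 19 mm wide; open, the fingers measure 117 mm over their backs; the gripper's body (75 mm by 190 mm) begins 51 mm behind the grasp point.
Start: joints at [1.13, 0.333, 0.04, 1.465, -0.013, 1.343, -0.059], TCP at [0.218, -0.612, 0.241] pointing down, gripper open.
Joint ranges: [-2.58, 2.58], [-0.38, 2.09], [-1.3, 1.39], [0.25, 2.4], [-1.5, 4.64], [0.08, 2.09], [-2.65, 2.65]. Speed limits (rad/s): [2.22, 2.22, 2.79, 2.79, 3.14, 3.14, 3.14].

INTERFACE

Orientations are given as a 3x3 rotation matrix whose columns are the frame's x, y, z axes.
In Python, from cell import robot gives the robot as it stands. The module is installed in compiled form; this text tells all that it offers.
- The arm moves only by the shell command python3 -m pendant 'ROWS'. ROWS is JSON, a list of rows, each a list of 7 numbers: the opening in per cent of the stroke, from 0 (shut) to 100 (fully open), then the shift along the tool's x, y, z in units of 40 mm (1.0 is 40 mm), then the turn, a rotation vector about the tool's x, y, z in units of 8 degrees (1.0 is 8 degrees). In form: [[grip, x, y, z, wx, wy, wz], ...]. A call has 1 to 8 rows; each row is the pose to reach, as a shift and turn from the pose commanded when the call began, along the tool's axes at that moment; what a row does not reach only later rows make up. A row lasts 1/10 s, in which the tool goes at most 50 mm and 8.59 degrees, less where a joint would pass 70% of its speed; a pose out of reach is approached as far as the arm can. A call with a gripper value outside its range is refused whole. The fingers move at their own pace and stop on an object; the grip force is fixed at half the most. Time passes only in rows, so rows that repeat a pose let the fingers close. It gives the time, the measured TCP pose, the force, the opening and the grip force at its end, in the units of the state.
- robot.state(): the state, without advancing time (a new reading comes with each control period).
- robot.camera(name): name is "side" or "top" or "wrist"; returns (picture, depth): 420x560x3 uint8, red, green, blue; 420x560 float32, m along the optical axis (not along the pixel's ray), 0 where there is no reading.
- robot.camera_params(name): a dict with "fx", "fy", "cx", "cy" (pixels), "R" (3x3) and "t" (3): a world point X has camera coordinates R X + t. Camera axes: x right, y down, z forward; pixel columns grow to the right and rows downward; lengths in m; the calibration is good to about 2 mm. A picture is of the moment at which its call begins: read the wrist's pose just before it. camera_params takes no time and is no camera call; for the wrist camera it gives the pose at the moment of the call.
- robot.sign_off(): hands the job in; it is judged then, once.
Trained networks look in the newest picture that a camera, given by its name, has taken for a name from the list of things; names that differ only in an ending like _2 or _b are one class to them, and where a whole thing is asked for, a point or a joint stands for the part that bears it (a point fixed in the world has none). Each returns a list of dicts, best first, with "p" (0 to 1); they miss things now and then, are a little off and sometimes report something else, mostly with a low value. They report only what shows in the picture. A call takes as long as a camera call. They do not tell look-alikes from the thing itself.
- robot.spot_in(camera, name): "point" ([row, column] in pixels, amid what is visible of it).
- robot.spot_point(camera, name): "point" ([row, column] in pixels: a listed point, or the origin of a listed thing).
The state is a dict: "t": time; "joint_positions": joint angles; "qd": joint speeds; "joint_torque": joint torques, N m; "tool_pos": TCP position; "tcp_rot": TCP orientation; "contact_force": force on the tool from outside, world axes, zero at the start; "torque": the same for the moment, N m; "opening": finger opening in m; "finger_force": force on a finger pad.
Only numpy, scipy, OpenCV 4.12 (cv2) and the standard library are available. Lean on these libraries where they do the work, as an engineer would, in place of code of your own. Each camera call takes 0.05 s, during which the arm holds its last target. There are 200 camera calls.

## Working session

There is one attempt and no reset: what is moved stays moved. The work goes in short steps, Python scripts to look and compute and a shell command to move; the robot and the scene stay as the last step left them, time stands still between calls to the robot, and variables do not carry over. Pictures are saved under pics/ and viewed, at most 14 in all, crops included, and the job is handed in when it is done.

```bash
mkdir -p pics; cat > h.py <<'E'
import numpy as np, cv2
from cell import robot
def snap(cam,name=None):
    P=robot.camera_params(cam); rgb,d=robot.camera(cam)
    if name: cv2.imwrite(f'pics/{name}.png',rgb[:,:,::-1])
    return rgb,d,P
def ray(P,px,z):
    "world point of pixel [row,col] on plane z"
    R=np.array(P['R']);t=np.array(P['t']);c=-R.T@t
    v=R.T@np.array([(px[1]-P['cx'])/P['fx'],(px[0]-P['cy'])/P['fy'],1])
    return c+v*(z-c[2])/v[2]
def dep(P,d,px):
    R=np.array(P['R']);t=np.array(P['t']);r,c=int(round(px[0])),int(round(px[1]))
    w=d[max(0,r-1):r+2,max(0,c-1):c+2];w=w[w>0]
    if not len(w): return None
    z=np.median(w)
    return R.T@(np.array([(px[1]-P['cx'])/P['fx']*z,(px[0]-P['cy'])/P['fy']*z,z])-t)
def proj(P,X):
    c=np.array(P['R'])@np.array(X)+np.array(P['t'])
    return P['fy']*c[1]/c[2]+P['cy'],P['fx']*c[0]/c[2]+P['cx']
def cloud(P,d):
    R=np.array(P['R']);t=np.array(P['t']);v,u=np.mgrid[0:d.shape[0],0:d.shape[1]]
    X=np.stack([(u-P['cx'])/P['fx']*d,(v-P['cy'])/P['fy']*d,d],-1)-t
    W=X@R; W[d<=0]=np.nan
    return W
def go(target,yaw=None,Rt=None):
    "units for a move to target (TCP world), tool down w/ tool y at yaw (deg, mod 180)"
    s=robot.state();R=np.array(s['tcp_rot']);p=np.array(s['tool_pos'])
    from scipy.spatial.transform import Rotation as Ro
    sh=R.T@(np.array(target)-p)/.04
    if Rt is None and yaw is not None:
        y=np.array([np.cos(np.radians(yaw)),np.sin(np.radians(yaw)),0])
        if y@R[:,1]<0:y=-y
        z=np.array([0,0,-1.]);Rt=np.stack([np.cross(y,z),y,z],1)
    w=np.zeros(3) if Rt is None else np.degrees(Ro.from_matrix(R.T@Rt).as_rotvec())/8
    print('go',np.round(sh,3),np.round(w,3));return sh,w
E
python3 - <<'E'
from h import *
np.set_printoptions(precision=3,suppress=True)
s=robot.state();print(s['tcp_rot'],s['tool_pos'],s['opening'])
for cam in('top','side'):
    rgb,d,P=snap(cam,cam+'0')
    for n in['cover','lug_a','claw_a','cover_grip','canister','pot','pot_bottom','jar','thread_cone','pliers']:
        for q in robot.spot_point(cam,n)[:3]:
            x=dep(P,d,q['point']);print(cam,n,round(q['p'],2),np.round(q['point'],0),x)
E
```

```text
[[ 0.942  0.335 -0.001]
 [ 0.335 -0.942  0.001]
 [-0.    -0.002 -1.   ]] [ 0.218 -0.612  0.24 ] 0.08712191751513851
top cover 0.64 [222. 185.] [0.545 0.232 0.181]
top lug_a 0.68 [236. 206.] [0.512 0.178 0.146]
top lug_a 0.64 [204. 166.] [0.599 0.292 0.147]
top claw_a 0.91 [205. 165.] [0.595 0.295 0.146]
top claw_a 0.69 [239. 208.] [0.503 0.171 0.154]
top claw_a 0.23 [230. 125.] [0.531 0.443 0.015]
top cover_grip 0.65 [218. 183.] [0.555 0.237 0.179]
top pot 0.92 [190. 339.] [ 0.666 -0.2    0.078]
top pot 0.92 [266. 308.] [ 0.439 -0.111  0.078]
top pot 0.85 [230. 338.] [ 0.544 -0.196  0.079]
top pot_bottom 0.93 [226. 342.] [ 0.556 -0.21   0.079]
top pot_bottom 0.9 [266. 314.] [ 0.437 -0.129  0.077]
top pot_bottom 0.77 [182. 342.] [ 0.69  -0.209  0.08 ]
top jar 0.8 [155. 266.] [0.767 0.021 0.066]
top thread_cone 0.91 [209. 422.] [ 0.618 -0.454  0.052]
top pliers 0.65 [227. 123.] [0.54  0.451 0.013]
side cover 0.85 [272. 246.] [0.541 0.245 0.148]
side cover 0.48 [198. 331.] [ 0.551 -0.182  0.078]
side lug_a 0.73 [280. 215.] [0.587 0.312 0.152]
side lug_a 0.64 [266. 277.] [0.492 0.182 0.147]
side claw_a 0.93 [279. 216.] [0.586 0.309 0.151]
side claw_a 0.58 [271. 277.] [0.487 0.189 0.137]
side cover_grip 0.77 [264. 246.] [0.543 0.242 0.178]
side cover_grip 0.43 [305. 246.] [0.502 0.298 0.1  ]
side pot 0.97 [213. 335.] [ 0.526 -0.178  0.026]
side pot 0.86 [194. 300.] [ 0.667 -0.18   0.03 ]
side pot 0.84 [242. 350.] [ 0.42  -0.088  0.043]
side pot_bottom 0.94 [196. 336.] [ 0.545 -0.203  0.077]
side pot_bottom 0.87 [176. 298.] [ 0.695 -0.21   0.076]
side pot_bottom 0.64 [226. 355.] [ 0.43  -0.126  0.075]
side jar 0.78 [220. 235.] [0.759 0.041 0.032]
side thread_cone 0.6 [162. 356.] [ 0.609 -0.455  0.02 ]
side thread_cone 0.52 [302. 244.] [0.495 0.311 0.133]
side pliers 0.78 [361. 192.] [0.544 0.462 0.013]
```

View pics/top0.png

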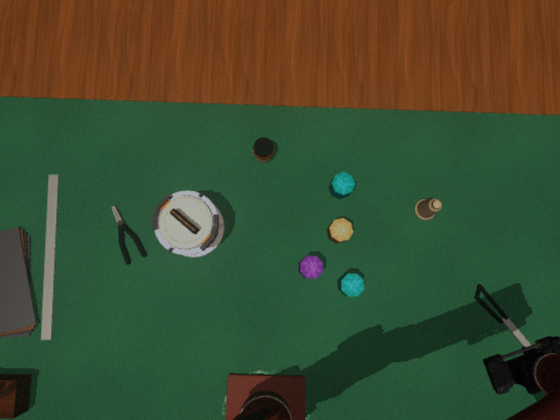

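View pics/side0.png

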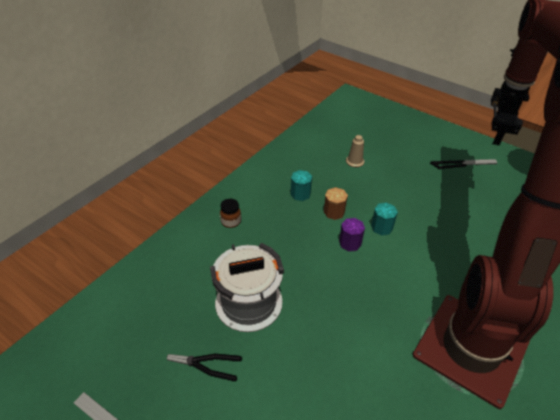

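Top view: the real (orange) pot is at (230,341), with the purple one at (267,312) and the turquoise ones at (183,343) and (285,352). The canister is at (222,187), the bar runs about 51° in world, the jar is at (149,264), the cone at (208,428), and the pliers at (235,127). The side view agrees. I'll go above the pot for a close look.

```bash
python3 - <<'E'
from h import *
go([0.5,-0.18,0.40],-20)
E
```

```text
go [10.268 -7.821 -3.968] [ 0.    -0.    -6.302]
```

```bash
python3 -m pendant '[[100,0,0,-1,0,0,0],[100,1.2,-0.9,-2,0,0,-0.8],[100,2.2,-1.7,-3,0,0,-1.6],[100,3.2,-2.5,-4,0,0,-2.4],[100,4.2,-3.2,-4,0,0,-3.2],[100,5.1,-3.9,-4,0,0,-4],[100,6,-4.6,-4,0,0,-4.8],[100,6.6,-5.2,-4,0,0,-5.5]]'; python3 -c "
from h import *
go([0.5,-0.18,0.40],-20)"
```

```text
t: 1.9
tool_pos: [0.3887, -0.3426, 0.4012]
tcp_rot: [[0.441, 0.898, 0.001], [0.898, -0.441, -0.001], [-0.0, 0.001, -1.0]]
contact_force: [1.0, -0.1, -0.2]
opening: 0.0874
finger_force: 0.0
go [4.875 0.706 0.03 ] [ 0.009  0.004 -0.77 ]
```

```bash
python3 -m pendant '[[100,1.1,0.1,0,0,0,-0.4],[100,2.2,0.3,0,0,0,-0.8],[100,3.3,0.5,0,0,0,-0.8],[100,4.4,0.6,0,0,0,-0.8],[100,4.9,0.7,0,0,0,-0.8],[100,4.9,0.7,0,0,0,-0.8]]'; python3 - <<'E'
from h import *
rgb,d,P=snap('wrist','w1')
np.set_printoptions(precision=3,suppress=True)
for q in robot.spot_point('wrist','pot_bottom')[:4]: print(q['p'],q['point'],dep(P,d,q['point']))
print(robot.state()['tool_pos'],P['fx'],-np.array(P['R']).T@np.array(P['t']))
E
```

```text
t: 2.5
tool_pos: [0.5016, -0.1775, 0.4005]
tcp_rot: [[0.337, 0.942, 0.001], [0.942, -0.337, 0.001], [0.001, 0.0, -1.0]]
contact_force: [-0.2, -0.5, 0.0]
opening: 0.0869
finger_force: 0.0
0.89 [158.4, 223.4] [ 0.434 -0.12   0.078]
0.81 [237.2, 226.1] [ 0.39  -0.238  0.077]
0.6 [159.8, 401.1] [ 0.687 -0.212  0.078]
0.55 [185.5, 310.8] [ 0.546 -0.204  0.077]
[ 0.5   -0.181  0.4  ] 304.2072779206237 [ 0.525 -0.111  0.544]
```

View pics/w1.png

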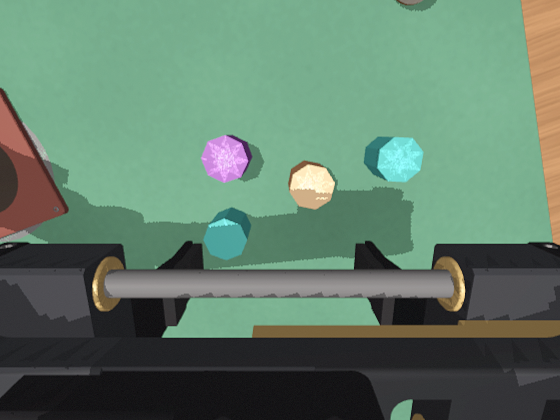

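The wrist picture shows the real pot (pale bottom) at (185,312), purple at (158,225), turquoise at (235,227) and (158,400). Next I fit the octagon.

```bash
cat >> h.py <<'E'
def octo(P,d,c0,z=0.078,r=0.05,tol=0.006):
    W=cloud(P,d).reshape(-1,3)
    m=(np.abs(W[:,2]-z)<tol)&(np.hypot(W[:,0]-c0[0],W[:,1]-c0[1])<r)
    p=W[m][:,:2].astype(np.float32);best=None
    hull=cv2.convexHull(p)[:,0]
    for a in np.arange(0,45,.5):
        n=np.array([[np.cos(np.radians(a+k*45)),np.sin(np.radians(a+k*45))] for k in range(8)])
        h=(p@n.T).max(0); w=h[:4]+h[4:]
        c=np.linalg.lstsq(n[:4],(h[:4]-h[4:])/2,rcond=None)[0]
        if best is None or w.sum()<best[0]: best=(w.sum(),a,c,w)
    print('oct n',len(p),'flat normal yaw',best[1],'centre',np.round(best[2],4),'widths',np.round(best[3],4));return best
E
python3 - <<'E'
from h import *
rgb,d,P=snap('wrist')
b=octo(P,d,[0.546,-0.204])
go([0.546,-0.204,0.2],-20)
E
```

```text
oct n 1512 flat normal yaw 14.0 centre [ 0.5468 -0.2056] widths [0.0659 0.0661 0.0664 0.0662]
go [-0.11   1.278  5.012] [-0.001  0.003 -0.01 ]
```

```bash
cat >> h.py <<'E'
def Rdown(yaw,tilt=0):
    from scipy.spatial.transform import Rotation as Ro
    y=np.array([np.cos(np.radians(yaw)),np.sin(np.radians(yaw)),0]);z=np.array([0,0,-1.])
    return np.stack([np.cross(y,z),y,z],1)@Ro.from_euler('y',tilt,degrees=True).as_matrix()
E
python3 - <<'E'
from h import *
go([0.547,-0.2055,0.17],Rt=Rdown(-76,0));go([0.547,-0.2055,0.17],Rt=Rdown(-76,-30))
E
```

```text
go [-0.136  1.314  5.762] [1.00e-03 3.00e-03 6.99e+00]
go [-0.136  1.314  5.762] [ 1.829 -3.441  6.824]
```

```bash
python3 -m pendant '[[100,0,0.3,1,0,0,1],[100,0,0.6,2,0,0,2],[100,0,0.9,3,0,0,3],[100,-0.1,1.3,4,0,0,4],[100,-0.1,1.3,5,0,0,5],[100,-0.1,1.3,5.7,0,0,6],[100,-0.1,1.3,5.7,0,0,7],[100,-0.1,1.3,5.7,0,0,7]]'; python3 -m pendant '[[100,0,0,0,0,-1,0],[100,0,0,0,0,-2,0],[100,0,0,0,0,-3,0],[100,0,0,0,0,-3.75,0],[100,0,0,0,0,-3.75,0]]';  python3 - <<'E'
from h import *
go([0.547,-0.2055,0.05],Rt=Rdown(-76,-30));print(robot.state()['joint_positions'])
E
```

```text
t: 3.45
tool_pos: [0.5463, -0.2044, 0.1716]
tcp_rot: [[0.971, 0.237, -0.002], [0.237, -0.971, 0.0], [-0.002, -0.001, -1.0]]
contact_force: [0.3, -1.0, 0.4]
opening: 0.0869
finger_force: 0.0
t: 3.95
tool_pos: [0.5483, -0.2018, 0.1701]
tcp_rot: [[0.837, 0.247, -0.489], [0.215, -0.969, -0.12], [-0.504, -0.005, -0.864]]
contact_force: [-0.6, 0.5, -0.9]
opening: 0.0868
finger_force: 0.0
go [1.466 0.096 2.621] [-0.011  0.031  0.047]
[ 0.34176633  0.60269432 -0.27963058  1.33656607  0.31535291  1.73252779
 -1.2820267 ]
```

```bash
python3 -m pendant '[[100,0.4,0.1,0.7,0,0,0],[100,0.8,0.1,1.4,0,0,0],[100,1.2,0.1,2.1,0,0,0],[100,1.47,0.1,2.6,0,0,0],[100,1.47,0.1,2.6,0,0,0],[0,1.47,0.1,2.6,0,0,0],[0,1.47,0.1,2.6,0,0,0],[0,1.47,0.1,2.6,0,0,0]]'; python3 -m pendant '[[0,0,0,0,0,0,0],[0,0,0,0,0,0,0],[0,-0.25,0,-0.43,0,0,0],[0,-0.5,0,-0.86,0,0,0],[0,-0.5,0,-0.86,0,0,0]]';  python3 - <<'E'
from h import *
go([0.58,-0.02,0.2],Rt=Rdown(-92,-30));go([0.58,-0.02,0.2],Rt=Rdown(-92,0));
rgb,d,P=snap('side','s1');
E
```

```text
t: 4.75
tool_pos: [0.5483, -0.2074, 0.0549]
tcp_rot: [[0.842, 0.242, -0.482], [0.209, -0.97, -0.121], [-0.497, 0.001, -0.868]]
contact_force: [0.0, -0.2, 0.1]
opening: 0.0704
finger_force: 0.0
t: 5.25
tool_pos: [0.5492, -0.2073, 0.0967]
tcp_rot: [[0.843, 0.242, -0.48], [0.209, -0.97, -0.122], [-0.496, 0.003, -0.869]]
contact_force: [1.1, 0.3, -3.3]
opening: 0.0657
finger_force: 30.0
go [ 0.346 -4.352 -3.184] [ 1.01  -0.039  1.723]
go [ 0.346 -4.352 -3.184] [0.536 3.687 1.947]
```

```bash
python3 -m pendant '[[0,0,-0.3,-1,0.1,0.6,0.3],[0,0.1,-1,-2,0.2,1.2,0.6],[0,0.1,-1.8,-3,0.3,1.8,0.9],[0,0.2,-2.6,-3.2,0.4,2.4,1.3],[0,0.3,-3.4,-3.2,0.5,3,1.6],[0,0.35,-4.2,-3.2,0.5,3.6,1.9],[0,0.35,-4.35,-3.2,0.54,3.7,1.95],[0,0.35,-4.35,-3.2,0.54,3.7,1.95]]'; python3 - <<'E'
from h import *
go([0.58,-0.02,0.2],Rt=Rdown(-92,0));go([0.58,-0.02,0.12],Rt=Rdown(-92,60));
E
```

```text
t: 6.1
tool_pos: [0.5779, -0.0186, 0.1968]
tcp_rot: [[0.999, -0.033, -0.004], [-0.033, -0.999, 0.001], [-0.004, -0.001, -1.0]]
contact_force: [-0.2, -0.6, -4.4]
opening: 0.0659
finger_force: 30.0
go [ 0.054  0.034 -0.08 ] [-0.009  0.031  0.014]
go [0.063 0.037 1.92 ] [-0.016  7.531  0.008]
```

```bash
python3 -m pendant '[[0,0,0,0,0,1,0],[0,0,0,0,0,2,0],[0,0,0,0.4,0,3,0],[0,0,0,0.8,0,4,0],[0,0,0,1.2,0,5,0],[0,0,0,1.6,0,6,0],[0,0,0,1.9,0,7,0],[0,0,0,1.9,0,7.53,0]]';python3 -m pendant '[[0,0,0,0,0,0,0],[0,0,0,0,0,0,0]]'; python3 - <<'E'
from h import *
go([0.58,-0.02,0.034],Rt=Rdown(-92,60));
rgb,d,P=snap('side');cv2.imwrite('pics/s2.png',rgb[150:400,180:520,::-1])
print(robot.state()['joint_positions'])
E
```

```text
t: 6.9
tool_pos: [0.5786, -0.0284, 0.1622]
tcp_rot: [[0.695, -0.06, 0.716], [-0.026, -0.998, -0.058], [0.718, 0.022, -0.695]]
contact_force: [0.7, -0.2, -2.8]
opening: 0.0657
finger_force: 30.0
t: 7.1
tool_pos: [0.5792, -0.0278, 0.1633]
tcp_rot: [[0.695, -0.059, 0.717], [-0.025, -0.998, -0.058], [0.719, 0.022, -0.695]]
contact_force: [0.8, -0.4, -3.5]
opening: 0.066
finger_force: 30.0
go [-2.313 -0.269  2.251] [0.234 1.758 0.024]
[ 0.33607103 -0.1175059  -0.42301057  2.37652127  0.81149375  0.1161509
 -2.49809821]
```

View pics/s2.png

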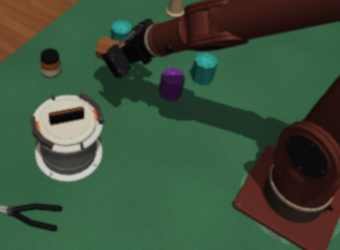

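The pot is held but the wrist is at its q4/q6 limits at this radius. I'll untilt and use the clear area further out, near (0.46,-0.53).

```bash
python3 -m pendant '[[0,0,0,-0.5,0,-1,0],[0,0,0,-0.8,0,-2,0],[0,0,0,-1,0,-3,0],[0,0,0,-1.2,0,-4,0],[0,0,0,-1.2,0,-5,0],[0,0,0,-1.2,0,-5.7,0],[0,0,0,-1.2,0,-5.7,0]]'; python3 - <<'E'
from h import *
go([0.46,-0.53,0.22],Rt=Rdown(-139,0));
E
```

```text
t: 7.85
tool_pos: [0.5463, -0.0222, 0.1977]
tcp_rot: [[0.999, -0.054, 0.002], [-0.054, -0.998, -0.015], [0.002, 0.015, -1.0]]
contact_force: [1.4, 0.5, -4.1]
opening: 0.0657
finger_force: 30.0
go [-1.473 12.799 -0.372] [ 0.094 -0.059  5.74 ]
```

```bash
python3 -m pendant '[[0,0,0.8,-0.4,0,0,0.3],[0,0,1.8,-0.6,0,0,0.8],[0,0,2.8,-0.6,0,0,1.3],[0,0,3.8,-0.6,0,0,1.8],[0,0,4.8,-0.6,0,0,2.3],[0,-0.3,5.8,-0.6,0,0,2.8],[0,-0.5,6.8,-0.6,0,0,3.3],[0,-0.7,7.8,-0.5,0,0,3.8]]';python3 - <<'E'
from h import *
go([0.46,-0.53,0.2],Rt=Rdown(-139,0));
E
```

```text
t: 8.65
tool_pos: [0.4994, -0.334, 0.2237]
tcp_rot: [[0.833, -0.554, 0.01], [-0.554, -0.833, -0.017], [0.018, 0.009, -1.0]]
contact_force: [1.4, -0.2, -4.0]
opening: 0.0655
finger_force: 30.0
go [1.881 4.621 0.667] [ 0.045 -0.135  1.922]
```

```bash
python3 -m pendant '[[0,0.5,1.1,0.1,0,0,0.4],[0,0.9,2.1,0.2,0,0,0.8],[0,1.3,3.1,0.3,0,0,1.2],[0,1.7,4.1,0.4,0,0,1.6],[0,1.9,4.6,0.6,0,0,1.9],[0,1.9,4.6,0.6,0,0,1.9]]'; python3 -m pendant '[[0,0,0,0,0,1,0],[0,0,0,0.4,0,2,0],[0,0,0,0.8,0,3,0],[0,0,0,1.2,0,4,0],[0,0,0,1.6,0,5,0],[0,0,0,1.8,0,6,0],[0,0,0,1.8,0,7,0],[0,0,0,1.8,0,7.6,0]]'; python3 - <<'E'
from h import *
go([0.46,-0.53,0.034],Rt=Rdown(-139,60));
print(np.round(robot.state()['joint_positions'],2))
E
```

```text
t: 9.25
tool_pos: [0.4579, -0.5321, 0.201]
tcp_rot: [[0.656, -0.755, 0.006], [-0.755, -0.656, -0.019], [0.018, 0.007, -1.0]]
contact_force: [-0.7, 0.7, -4.8]
opening: 0.0658
finger_force: 30.0
t: 10.05
tool_pos: [0.4528, -0.5418, 0.151]
tcp_rot: [[0.477, -0.773, 0.418], [-0.538, -0.633, -0.557], [0.695, 0.04, -0.718]]
contact_force: [-0.5, -0.8, -2.4]
opening: 0.0658
finger_force: 30.0
go [-2.107 -0.445  2.01 ] [0.346 1.991 0.098]
[ 0.49  0.15  0.28  2.13  0.65  0.13 -2.31]
```

```bash
python3 -m pendant '[[0,-0.4,0,0.4,0,0,0],[0,-0.8,0,0.8,0,0.2,0],[0,-1.2,-0.05,1.2,0,0.4,0],[0,-1.5,-0.07,1.55,0,0.6,0],[0,-1.75,-0.1,1.8,0,0.6,0],[0,-1.75,-0.1,1.8,0,0.6,0]]'; python3 - <<'E'
from h import *
go([0.46,-0.53,0.04],Rt=Rdown(-139,60));
s=robot.state();print(np.round(s['joint_positions'],2),s['contact_force'])
E
```

```text
t: 10.65
tool_pos: [0.4621, -0.5553, 0.111]
tcp_rot: [[0.484, -0.771, 0.415], [-0.545, -0.636, -0.546], [0.685, 0.038, -0.728]]
contact_force: [-0.0, 0.2, -2.6]
opening: 0.0655
finger_force: 30.0
go [-1.585 -0.428  0.925] [0.312 2.097 0.101]
[ 0.61  0.25  0.16  2.1   1.    0.09 -2.65] [-0.01330194  0.19613745 -2.55794185]
```

```bash
python3 -m pendant '[[0,0.2,0,0.2,0,-0.5,0],[0,0.5,0,0.5,0,-1,0],[0,0.9,0,0.9,0,-1,0],[0,1.3,0,1.2,0,-1,0],[0,1.46,0,1.37,0,-1,0],[0,1.46,0,1.37,0,-1,0]]'; python3 - <<'E'
from h import *
go([0.515,-0.61,0.06],Rt=Rdown(-135,52));
s=robot.state();print(np.round(s['joint_positions'],2),s['contact_force'])
E
```

```text
t: 11.25
tool_pos: [0.5129, -0.6166, 0.1103]
tcp_rot: [[0.538, -0.77, 0.343], [-0.615, -0.637, -0.464], [0.576, 0.039, -0.817]]
contact_force: [-0.1, -0.2, -3.7]
opening: 0.0657
finger_force: 30.0
go [-0.797 -0.195  0.967] [ 0.669  2.112 -0.297]
[ 1.03  0.43 -0.3   1.78  0.57  0.39 -2.11] [-0.10169121 -0.24693544 -3.72045412]
```

```bash
python3 -m pendant '[[0,-0.1,0,0.1,0,0.5,0],[0,-0.3,-0.02,0.3,0,1,0],[0,-0.5,-0.04,0.6,0.1,1.5,0.1],[0,-0.7,-0.05,0.9,0.2,2,0.2],[0,-0.75,-0.05,0.95,0.2,2.3,0.2],[0,-0.75,-0.05,0.95,0.2,2.3,0.2]]'; python3 - <<'E'
from h import *
go([0.515,-0.615,0.045],Rt=Rdown(-140,55));
s=robot.state();print(np.round(s['joint_positions'],2),s['contact_force'])
E
```

```text
t: 11.85
tool_pos: [0.5214, -0.6375, 0.1209]
tcp_rot: [[0.444, -0.761, 0.473], [-0.525, -0.649, -0.551], [0.726, -0.004, -0.688]]
contact_force: [-0.3, -0.6, -3.9]
opening: 0.0656
finger_force: 30.0
go [-1.742 -0.237  0.92 ] [-0.059  1.06   0.013]
[ 0.93  0.4  -0.13  1.89  1.08  0.09 -2.65] [-0.32609541 -0.59453961 -3.93361507]
```

```bash
python3 -m pendant '[[0,0,0,0,0,-0.7,0],[0,-0.3,0,0.3,0,-0.8,0],[0,-0.6,0,0.6,0,-0.8,0],[0,-0.9,0,0.85,0,-0.8,0],[0,-1.1,0,1.05,0,-0.8,0],[0,-1.1,0,1.05,0,-0.8,0]]'; python3 - <<'E'
from h import *
s=robot.state();R=np.array(s['tcp_rot']);print(np.round(s['joint_positions'],2),s['contact_force'],'tilt',np.degrees(np.arccos(-R[2,2])))
go(np.array(s['tool_pos'])-[0,0,s['tool_pos'][2]-0.05]);
E
```

```text
t: 12.45
tool_pos: [0.5212, -0.6362, 0.0571]
tcp_rot: [[0.496, -0.761, 0.418], [-0.585, -0.649, -0.486], [0.641, -0.003, -0.767]]
contact_force: [-0.6, 1.0, -4.4]
opening: 0.0656
finger_force: 30.0
[ 1.11  0.53 -0.35  1.82  0.99  0.21 -2.49] [-0.60469493  1.04704281 -4.35035898] tilt 39.89288957680602
go [-0.113  0.001  0.136] [0. 0. 0.]
```

```bash
python3 -m pendant '[[0,-0.05,0,0.06,0,0.3,0],[0,-0.1,0,0.12,0,0.5,0],[0,-0.14,0,0.18,0,0.5,0],[0,-0.14,0,0.18,0,0.5,0]]'; python3 - <<'E'
from h import *
s=robot.state();R=np.array(s['tcp_rot']);print(np.round(s['joint_positions'],2),'tilt',np.degrees(np.arccos(-R[2,2])))
snap('side','s3')
rgb,d,P=snap('side');W=cloud(P,d);p=W[(np.hypot(W[...,0]-.54,W[...,1]+.65)<.09)];print(len(p))
r,c=map(int,proj(P,[.53,-.65,.04]));print(r,c);cv2.imwrite('pics/s3.png',cv2.resize(rgb[max(0,r-60):r+60,max(0,c-80):c+80,::-1],None,fx=3,fy=3))
E
```

```text
t: 12.85
tool_pos: [0.526, -0.6421, 0.0602]
tcp_rot: [[0.474, -0.759, 0.447], [-0.559, -0.651, -0.514], [0.681, -0.006, -0.732]]
contact_force: [-0.6, 0.2, -3.4]
opening: 0.0657
finger_force: 30.0
[ 0.93  0.51 -0.13  1.85  1.09  0.09 -2.65] tilt 42.90363548363723
879
139 400
```

View pics/s3.png

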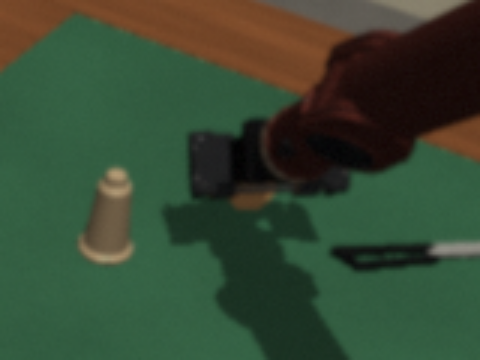

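Crop: the pot (orange, (250,195)) is held just above the bench, clear of the cone. I'll lower it to touch and release.

```bash
python3 -m pendant '[[0,-0.06,0,0.06,0,-0.3,0],[0,-0.12,0,0.12,0,-0.3,0],[0,-0.18,0,0.19,0,-0.3,0],[0,-0.21,0,0.23,0,-0.3,0],[0,-0.21,0,0.23,0,-0.3,0]]'; python3 -m pendant '[[0,0,0,0,0,0,0],[20,0,0,0,0,0,0],[100,0,0,0,0,0,0],[100,0,0,0,0,0,0],[100,0,0,0,0,0,0]]';python3 -m pendant '[[100,0,0,-0.5,0,-0.5,0],[100,0,0,-1.2,0,-1,0],[100,0,0,-2.2,0,-2,0],[100,0,0,-3.2,0,-3,0],[100,0,0,-4.2,0,-4,0],[100,0,0,-5,0,-4.5,0],[100,0,0,-5,0,-5,0]]'
python3 - <<'E'
from h import *
rgb,d,P=snap('wrist','w2')
for q in robot.spot_point('wrist','pot_bottom')[:2]+robot.spot_point('wrist','pot')[:2]: print(q['p'],q['point'],dep(P,d,q['point']))
E
```

```text
t: 13.45
tool_pos: [0.5253, -0.6454, 0.0503]
tcp_rot: [[0.489, -0.76, 0.427], [-0.577, -0.65, -0.495], [0.654, -0.005, -0.757]]
contact_force: [-3.5, 0.7, 9.5]
opening: 0.0661
finger_force: 30.0
t: 13.95
tool_pos: [0.5251, -0.6428, 0.047]
tcp_rot: [[0.493, -0.759, 0.425], [-0.58, -0.651, -0.491], [0.649, -0.005, -0.761]]
contact_force: [-0.4, 0.3, -0.4]
opening: 0.0818
finger_force: 0.0
t: 14.65
tool_pos: [0.4405, -0.5452, 0.2048]
tcp_rot: [[0.65, -0.76, 0.011], [-0.76, -0.65, -0.006], [0.011, -0.005, -1.0]]
contact_force: [1.4, -0.4, 0.2]
opening: 0.0871
finger_force: 0.0
0.58 [101.4, 277.6] [ 0.50705443 -0.6206057   0.03555645]
0.75 [13.4, 278.4] [ 0.548764   -0.67078583  0.06564383]
0.33 [95.4, 277.3] [ 0.50832888 -0.62205458  0.06543874]
```

View pics/w2.png

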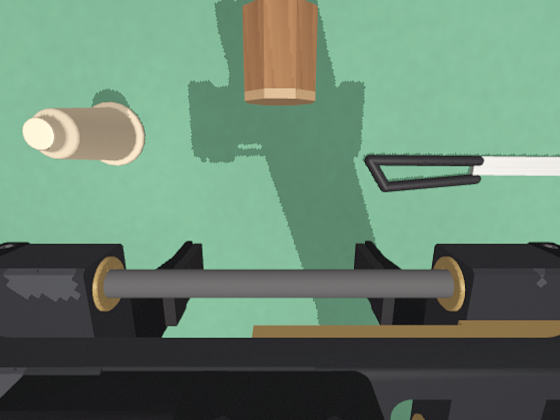

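The pot lies on a flat with its mouth outward; bottom face centre is at pixel (101,278), about (0.507,-0.621). I'll grasp it from straight above and bring it inward, still lying.

```bash
python3 -m pendant '[[100,1,0,0,0,0,0],[100,2,0,0.5,0,0,0],[100,3,0,1.5,0,0,0],[100,3.45,-0.03,2.4,0,0,0],[100,3.45,-0.03,3.3,0,0,0],[100,3.45,-0.03,4.1,0,0,0],[100,3.45,-0.03,4.2,0,0,0],[0,3.45,-0.03,4.2,0,0,0]]'; python3 -m pendant '[[0,0,0,0,0,0,0],[0,0,0,0,0,0,0],[0,0,0,0,0,0,0],[0,0,0,-0.6,0,0,0],[0,-1,0,-0.8,0,0,0],[0,-2,0,-0.8,0,0,0],[0,-3,0,-0.8,0,0,0],[0,-4,0,-0.8,0,0,0]]';python3 - <<'E'
from h import *
go([.42,-.50,.036],Rt=Rdown(-139.5)); print(robot.state()['joint_positions'])
E
```

```text
t: 15.6
tool_pos: [0.5316, -0.6488, 0.0313]
tcp_rot: [[0.651, -0.759, 0.008], [-0.759, -0.651, -0.002], [0.007, -0.005, -1.0]]
contact_force: [0.1, -0.3, 1.6]
opening: 0.0839
finger_force: 0.0
t: 16.4
tool_pos: [0.4264, -0.5265, 0.0632]
tcp_rot: [[0.65, -0.76, 0.009], [-0.76, -0.65, -0.004], [0.008, -0.004, -1.0]]
contact_force: [0.5, -0.4, -2.8]
opening: 0.0656
finger_force: 30.0
go [-0.614 -0.306  0.677] [-0.031 -0.06   0.008]
[ 1.39587675  0.6624693  -0.80623566  1.5498012   0.50697407  1.13985381
 -1.94928279]
```

```bash
python3 -m pendant '[[0,-0.7,0,0,0,0,0],[0,-1.4,0,0.1,0,0,0],[0,-1.4,0,0.5,0,0,0],[0,-1.4,0,0.75,0,0,0],[0,-1.4,0,0.77,0,0,0],[30,-1.4,0,0.77,0,0,0],[100,-1.4,0,0.77,0,0,0],[100,-1.4,0,0.77,0,0,0]]'; python3 -m pendant '[[100,0,0,0,0,0,0],[100,0,0,-1,0,0,0],[100,0,0,-2,0,-1,0],[100,0,0,-2.5,0,-2,0],[100,0,0,-2.5,0,-3,0],[100,0,0,-2.5,0,-4,0],[100,0,0,-2.5,0,-5,0],[100,0,0,-2.5,0,-5.6,0]]';python3 - <<'E'
from h import *
s=robot.state();R=np.array(s['tcp_rot']);print(np.round(s['joint_positions'],2),'tilt',np.degrees(np.arccos(-R[2,2])))
E
```

```text
t: 17.2
tool_pos: [0.3925, -0.4859, 0.032]
tcp_rot: [[0.65, -0.759, 0.01], [-0.759, -0.651, -0.004], [0.009, -0.005, -1.0]]
contact_force: [-0.8, 0.6, -0.1]
opening: 0.0749
finger_force: 0.0
t: 18.0
tool_pos: [0.3915, -0.4854, 0.1279]
tcp_rot: [[0.466, -0.76, -0.453], [-0.538, -0.65, 0.537], [-0.702, -0.007, -0.712]]
contact_force: [-4.9, 6.0, -2.5]
opening: 0.0872
finger_force: 0.0
[ 1.09  1.01 -0.59  0.91  0.31  2.09 -1.84] tilt 44.611898567512185
```

```bash
python3 -m pendant '[[100,0.4,0,0.3,0,0.3,0],[100,0.8,0,0.7,0,0.3,0],[100,1.2,0,1.1,0,0.3,0],[100,1.6,0,1.4,0,0.3,0],[100,1.83,0,1.53,0,0.3,0],[100,1.83,0,1.53,0,0.3,0]]';python3 - <<'E'
from h import *
s=robot.state();R=np.array(s['tcp_rot']);print(np.round(s['joint_positions'],2),'tilt',np.degrees(np.arccos(-R[2,2])))
go([.398,-.493,.033])
rgb,d,P=snap('side');r,c=map(int,proj(P,[.4,-.5,.04]));print(r,c);cv2.imwrite('pics/s4.png',cv2.resize(rgb[max(0,r-60):r+60,max(0,c-80):c+80,::-1],None,fx=3,fy=3))
E
```

```text
t: 18.6
tool_pos: [0.3967, -0.4917, 0.035]
tcp_rot: [[0.485, -0.76, -0.433], [-0.561, -0.65, 0.512], [-0.67, -0.005, -0.742]]
contact_force: [-0.0, 0.3, 0.6]
opening: 0.087
finger_force: 0.0
[ 1.1   1.08 -0.58  0.96  0.35  1.94 -1.83] tilt 42.09930174972685
go [ 0.067 -0.002  0.006] [0. 0. 0.]
173 414
```

View pics/s4.png

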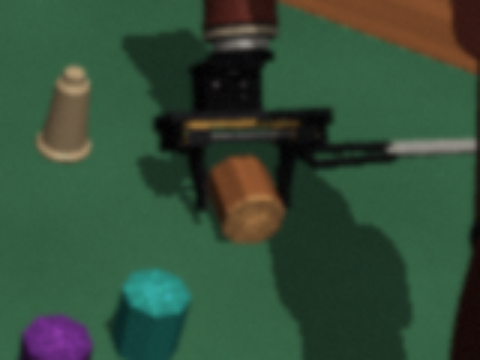

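The pot lies straddled between the fingers with its bottom toward the base, at (250,205). Now tilt a bit more, grip, lift and level.

```bash
python3 -m pendant '[[100,0.05,0,0,0,-0.5,0],[100,0.05,0,0,0,-0.5,0],[0,0.05,0,0,0,-0.5,0],[0,0.05,0,0,0,-0.5,0],[0,0.05,0,0,0,-0.5,0],[0,0.05,0,0,0,-0.5,0],[0,0.05,0,0,0,-0.5,0],[0,0.05,0,0,0,-0.5,0]]';python3 -m pendant '[[0,-0.6,0,-0.6,0,0.4,0],[0,-1.3,0,-1.3,0,1,0],[0,-2,0,-2,0,2,0],[0,-2.3,0,-2.7,0,3,0],[0,-2.3,0,-3.2,0,4,0],[0,-2,0,-3.6,0,5,0],[0,-1.7,0,-3.8,0,5.7,0],[0,-1.7,0,-3.8,0,5.7,0]]';python3 - <<'E'
from h import *
s=robot.state();R=np.array(s['tcp_rot']);print(np.round(s['joint_positions'],2),'tilt',np.degrees(np.arccos(-R[2,2])))
go([.49,-.585,.15],Rt=Rdown(-140,0))
E
```

```text
t: 19.45
tool_pos: [0.3983, -0.4935, 0.0365]
tcp_rot: [[0.455, -0.76, -0.464], [-0.527, -0.65, 0.548], [-0.718, -0.005, -0.696]]
contact_force: [0.7, -1.6, 5.9]
opening: 0.0658
finger_force: 30.0
t: 20.25
tool_pos: [0.4371, -0.5404, 0.1908]
tcp_rot: [[0.651, -0.759, 0.0], [-0.759, -0.651, 0.005], [-0.003, -0.004, -1.0]]
contact_force: [-1.3, 0.6, -3.4]
opening: 0.0657
finger_force: 30.0
[ 1.31  0.55 -0.71  1.37  0.35  1.35 -1.84] tilt 0.28244276285040837
go [ 1.711 -0.275  1.014] [-0.025  0.025  0.073]
```

```bash
python3 -m pendant '[[0,0.4,0,0.1,0,1,0],[0,0.8,0,0.3,0,2,0],[0,1.2,0,0.5,0,3,0],[0,1.6,0,0.8,0,4,0],[0,1.7,0,1.1,0,4.7,0],[0,1.7,0,1.4,0,5.3,0],[0,1.7,0,1.4,0,5.3,0]]';python3 - <<'E'
from h import *
s=robot.state();R=np.array(s['tcp_rot']);print(np.round(s['joint_positions'],2),'tilt',np.degrees(np.arccos(-R[2,2])))
p=np.array(s['tool_pos']);p[2]=.055
go(p)
E
```

```text
t: 20.95
tool_pos: [0.4782, -0.5892, 0.1266]
tcp_rot: [[0.486, -0.761, 0.431], [-0.571, -0.649, -0.502], [0.662, -0.002, -0.75]]
contact_force: [-1.0, 0.9, -5.3]
opening: 0.0661
finger_force: 30.0
[ 1.21  0.33 -0.44  1.96  0.79  0.22 -2.32] tilt 41.429034424992714
go [-1.184  0.004  1.342] [0. 0. 0.]
```

```bash
python3 -m pendant '[[0,-0.3,0,0.3,0,0,0],[0,-0.6,0,0.7,0,0,0],[0,-0.9,0,1,0,0.1,0],[0,-1.1,0,1.25,0,0.2,0],[0,-1.18,0,1.34,0,0.2,0],[0,-1.18,0,1.34,0,0.2,0]]';python3 - <<'E'
from h import *
s=robot.state();R=np.array(s['tcp_rot']);print(np.round(s['joint_positions'],2),'tilt',np.degrees(np.arccos(-R[2,2])))
p=np.array(s['tool_pos']);p[2]-=.008
go(p)
E
```

```text
t: 21.55
tool_pos: [0.4855, -0.5985, 0.0752]
tcp_rot: [[0.479, -0.759, 0.44], [-0.568, -0.651, -0.504], [0.669, -0.008, -0.743]]
contact_force: [0.6, 0.0, -4.4]
opening: 0.0659
finger_force: 30.0
[ 0.98  0.39 -0.18  1.98  1.08  0.09 -2.65] tilt 42.005497534866386
go [-0.134  0.002  0.149] [0. 0. 0.]
```

```bash
python3 -m pendant '[[0,0,0,0,0,-0.5,0],[0,-0.12,0,0.12,0,-0.5,0],[0,-0.22,0,0.25,0,-0.5,0],[0,-0.3,0,0.33,0,-0.5,0],[0,-0.3,0,0.33,0,-0.5,0]]';python3 - <<'E'
from h import *
s=robot.state();R=np.array(s['tcp_rot']);print(np.round(s['joint_positions'],2),'tilt',np.degrees(np.arccos(-R[2,2])))
E
python3 -m pendant '[[0,-0.05,0,0.06,0,0,0],[0,-0.05,0,0.06,0,0,0]]'
```

```text
t: 22.05
tool_pos: [0.4839, -0.5972, 0.0558]
tcp_rot: [[0.511, -0.758, 0.405], [-0.601, -0.652, -0.463], [0.615, -0.006, -0.789]]
contact_force: [-0.1, -0.1, -4.4]
opening: 0.0661
finger_force: 30.0
[ 1.18  0.46 -0.42  1.92  0.97  0.21 -2.47] tilt 37.94228495137654
t: 22.25
tool_pos: [0.4853, -0.597, 0.054]
tcp_rot: [[0.512, -0.757, 0.406], [-0.598, -0.654, -0.463], [0.616, -0.006, -0.788]]
contact_force: [-0.5, 0.0, -4.1]
opening: 0.0659
finger_force: 30.0
```

```bash
python3 -m pendant '[[0,-0.05,0,0.06,0,0,0],[0,-0.08,0,0.1,0,0,0],[0,-0.08,0,0.1,0,0,0]]'; python3 -m pendant '[[20,0,0,0,0,0,0],[60,0,0,0,0,0,0],[100,0,0,0,0,0,0],[100,0,0,0,0,0,0],[100,0,0,0,0,0,0]]';python3 -m pendant '[[100,0,0,-0.7,0,0,0],[100,0,0,-1.7,0,-0.5,0],[100,0,0,-2.9,0,-1.5,0],[100,0,0,-4,0,-2.5,0],[100,0,0,-5,0,-3.5,0],[100,0,0,-6,0,-4.5,0],[100,0,0,-6,0,-4.8,0]]'
python3 - <<'E'
from h import *
rgb,d,P=snap('wrist','w3')
for q in robot.spot_point('wrist','pot')[:2]+robot.spot_point('wrist','pot_floor')[:2]: print(q['p'],q['point'],dep(P,d,q['point']),ray(P,q['point'],.078))
E
```

```text
t: 22.55
tool_pos: [0.4874, -0.5988, 0.0533]
tcp_rot: [[0.51, -0.756, 0.41], [-0.595, -0.654, -0.467], [0.622, -0.006, -0.783]]
contact_force: [-5.5, 5.8, 16.3]
opening: 0.0654
finger_force: 30.0
t: 23.05
tool_pos: [0.4854, -0.5969, 0.0489]
tcp_rot: [[0.512, -0.757, 0.407], [-0.599, -0.654, -0.463], [0.616, -0.007, -0.788]]
contact_force: [0.5, -0.1, -0.3]
opening: 0.082
finger_force: 0.0
t: 23.75
tool_pos: [0.3875, -0.4858, 0.2429]
tcp_rot: [[0.653, -0.757, 0.0], [-0.757, -0.653, 0.009], [-0.006, -0.006, -1.0]]
contact_force: [0.4, -1.6, -1.0]
opening: 0.0875
finger_force: 0.0
0.96 [41.3, 272.8] [ 0.50163379 -0.60642416  0.00792627] [ 0.48894551 -0.59421631  0.078     ]
0.55 [313.6, 168.2] [ 0.41998966 -0.45267775  0.27306122] [ 0.39700273 -0.30021594  0.078     ]
0.85 [60.3, 279.6] [ 0.48323426 -0.59673395  0.00815505] [ 0.47398462 -0.58635179  0.078     ]
```

View pics/w3.png

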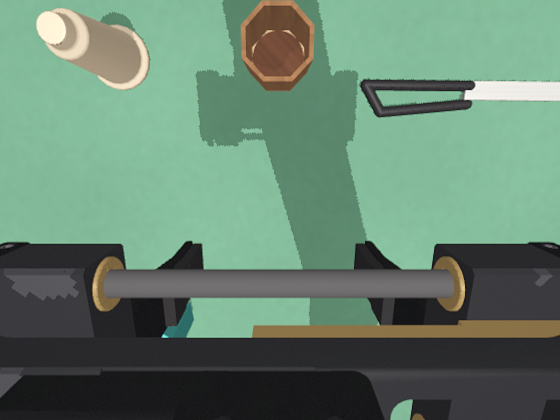

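The pot now stands mouth-up at pixel (45,278). I'll fit its position and carry it upright nearer the canister on the way back.

```bash
python3 - <<'E'
from h import *
rgb,d,P=snap('wrist')
b=octo(P,d,[.486,-.597]);c=b[2]
go([c[0],c[1],.05],Rt=Rdown(-139.2))
E
```

```text
oct n 1413 flat normal yaw 40.5 centre [ 0.4861 -0.5971] widths [0.0662 0.0663 0.0661 0.0665]
go [ 3.719e+00 -4.000e-03  4.647e+00] [-0.054  0.035  0.   ]
```

```bash
python3 -m pendant '[[100,1.1,0,0,0,0,0],[100,2.2,0,0.3,0,0,0],[100,3.2,0,1.1,0,0,0],[100,3.7,0,2,0,0,0],[100,3.72,0,3,0,0,0],[100,3.72,0,4,0,0,0],[100,3.72,0,4.6,0,0,0],[100,3.72,0,4.6,0,0,0]]'; python3 -m pendant '[[0,0,0,0,0,0,0],[0,0,0,0,0,0,0],[0,0,0,0,0,0,0],[0,0,0,0,0,0,0],[0,0,0,-0.8,0,0,0],[0,0,0,-1.8,0,0,0],[0,0,0,-2.8,0,0,0],[0,0,0,-3.5,0,0,0]]'
python3 - <<'E'
from h import *
go([.62,-.05,.2],Rt=Rdown(-95))
E
```

```text
t: 24.75
tool_pos: [0.4827, -0.5945, 0.0468]
tcp_rot: [[0.654, -0.756, -0.004], [-0.756, -0.654, 0.014], [-0.013, -0.007, -1.0]]
contact_force: [-1.2, 0.5, 0.4]
opening: 0.0869
finger_force: 0.0
t: 25.55
tool_pos: [0.4852, -0.5985, 0.1961]
tcp_rot: [[0.653, -0.757, 0.002], [-0.757, -0.653, 0.008], [-0.004, -0.007, -1.0]]
contact_force: [0.6, -0.6, -3.7]
opening: 0.0658
finger_force: 30.0
go [ -8.182 -11.508   0.015] [-0.058  0.01  -5.528]
```

```bash
python3 -m pendant '[[0,-0.4,-0.5,-0.3,0,0,-0.3],[0,-1,-1.3,-0.5,0,0,-0.7],[0,-1.6,-2.2,-0.5,0,0,-1.1],[0,-2.2,-3.1,-0.5,0,0,-1.5],[0,-2.8,-4,-0.5,0,0,-1.9],[0,-3.4,-4.9,-0.5,0,0,-2.3],[0,-4,-5.7,-0.5,0,0,-2.7],[0,-4.6,-6.5,-0.5,0,0,-3.1]]'
python3 - <<'E'
from h import *
go([.62,-.05,.2],Rt=Rdown(-95))
E
```

```text
t: 26.35
tool_pos: [0.5615, -0.2874, 0.2159]
tcp_rot: [[0.912, -0.411, 0.0], [-0.411, -0.912, 0.009], [-0.003, -0.008, -1.0]]
contact_force: [0.5, -0.3, -4.0]
opening: 0.0654
finger_force: 30.0
go [-1.104 -6.01   0.449] [-0.062  0.014 -2.408]
```

```bash
python3 -m pendant '[[0,-0.2,-1,0,0,0,-0.5],[0,-0.4,-2,0,0,0,-1],[0,-0.6,-3,0.2,0,0,-1.5],[0,-0.8,-4,0.4,0,0,-2],[0,-1,-5,0.6,0,0,-2.4],[0,-1.1,-6,0.8,0,0,-2.4],[0,-1.1,-6,1.8,0,0,-2.4],[0,-1.1,-6,2.8,0,0,-2.4]]'
python3 -m pendant '[[0,0,0,0.5,0,0,0],[0,0,0,0.9,0,0,0],[0,0,0,0.9,0,0,0]]'
```

```text
t: 27.15
tool_pos: [0.6215, -0.0489, 0.1061]
tcp_rot: [[0.996, -0.087, 0.003], [-0.087, -0.996, 0.009], [0.002, -0.01, -1.0]]
contact_force: [1.0, -0.4, -4.9]
opening: 0.0658
finger_force: 30.0
t: 27.45
tool_pos: [0.6195, -0.0511, 0.0682]
tcp_rot: [[0.996, -0.091, -0.002], [-0.091, -0.996, 0.01], [-0.003, -0.01, -1.0]]
contact_force: [0.0, 0.7, -3.4]
opening: 0.0657
finger_force: 30.0
```

```bash
python3 -m pendant '[[0,0,0,0.15,0,0,0],[0,0,0,0.27,0,0,0],[0,0,0,0.27,0,0,0]]'; python3 -m pendant '[[0,0,0,0.05,0,0,0],[0,0,0,0.05,0,0,0]]'
```

```text
t: 27.75
tool_pos: [0.6208, -0.0513, 0.0595]
tcp_rot: [[0.996, -0.091, 0.001], [-0.091, -0.996, 0.009], [0.0, -0.009, -1.0]]
contact_force: [0.8, -0.5, -3.1]
opening: 0.0655
finger_force: 30.0
t: 27.95
tool_pos: [0.6208, -0.0511, 0.0574]
tcp_rot: [[0.996, -0.091, 0.001], [-0.091, -0.996, 0.009], [-0.0, -0.009, -1.0]]
contact_force: [-0.9, 0.9, -3.6]
opening: 0.0661
finger_force: 30.0
```

```bash
python3 -m pendant '[[0,0,0,0.06,0,0,0],[0,0,0,0.1,0,0,0],[0,0,0,0.1,0,0,0]]'; python3 -m pendant '[[0,0,0,0.05,0,0,0],[0,0,0,0.08,0,0,0],[0,0,0,0.08,0,0,0]]'
```

```text
t: 28.25
tool_pos: [0.6212, -0.051, 0.0547]
tcp_rot: [[0.996, -0.091, 0.001], [-0.091, -0.996, 0.009], [0.001, -0.009, -1.0]]
contact_force: [-3.7, 0.1, 9.3]
opening: 0.0661
finger_force: 30.0
t: 28.55
tool_pos: [0.6218, -0.0508, 0.0541]
tcp_rot: [[0.996, -0.091, 0.003], [-0.091, -0.996, 0.007], [0.002, -0.007, -1.0]]
contact_force: [-13.7, -1.7, 33.2]
opening: 0.0659
finger_force: 30.0
```

```bash
python3 -m pendant '[[0,0,0,-0.1,0,0,0],[60,0,0,-0.1,0,0,0],[100,0,0,-0.1,0,0,0],[100,0,0,-0.1,0,0,0],[100,0,0,-0.1,0,0,0],[100,0,0,-1,0,0,0],[100,0,0,-2,0,0,0],[100,0,0,-3,0,0,0]]'
python3 - <<'E'
from h import *
go([.52,.2,.36],Rt=Rdown(-39))
E
```

```text
t: 29.35
tool_pos: [0.6204, -0.052, 0.1711]
tcp_rot: [[0.996, -0.091, -0.0], [-0.091, -0.996, 0.01], [-0.001, -0.01, -1.0]]
contact_force: [0.9, -0.2, -0.2]
opening: 0.0866
finger_force: 0.0
go [-3.075 -6.093 -4.658] [-0.069 -0.028 -7.025]
```

```bash
python3 -m pendant '[[100,0,0,-1,0,0,0],[100,-0.3,-0.5,-2,0,0,-1],[100,-0.7,-1.3,-3,0,0,-2],[100,-1.2,-2.2,-3.6,0,0,-3],[100,-1.7,-3.2,-4.2,0,0,-4],[100,-2.2,-4.2,-4.6,0,0,-5],[100,-2.7,-5.2,-4.6,0,0,-6],[100,-3.1,-6.1,-4.6,0,0,-7]]'; python3 -m pendant '[[100,0,0,0,0,0,0]]'
python3 - <<'E'
from h import *
rgb,d,P=snap('wrist','w4')
np.set_printoptions(precision=4,suppress=True)
for n,z in(('cover_grip',.168),('claw_a',.154),('lug_a',.146),('rim',.146)):
  for q in robot.spot_point('wrist',n)[:2]: print(n,round(q['p'],2),np.round(q['point']),dep(P,d,q['point']),ray(P,q['point'],z))
W=cloud(P,d).reshape(-1,3)
near=np.hypot(W[:,0]-.545,W[:,1]-.235)
m=(W[:,2]>.174)&(W[:,2]<.188)&(near<.09);print('bar',m.sum(),cv2.minAreaRect(W[m][:,:2].astype(np.float32)),W[m].mean(0))
m=(np.abs(W[:,2]-.146)<.002)&(near<.1);print('disc',m.sum(),cv2.minEnclosingCircle(W[m][:,:2].astype(np.float32)))
m=(np.abs(W[:,2]-.154)<.0025)&(near<.12);print('claw',m.sum(),cv2.minEnclosingCircle(W[m][:,:2].astype(np.float32)))
rgb,d,P=snap('top')
b=octo(P,d,[.622,-.05],.078)
E
```

```text
t: 30.15
tool_pos: [0.5181, 0.2028, 0.3573]
tcp_rot: [[0.627, 0.779, 0.002], [0.779, -0.627, 0.009], [0.009, -0.004, -1.0]]
contact_force: [1.1, -1.4, -0.2]
opening: 0.0868
finger_force: 0.0
t: 30.25
tool_pos: [0.5158, 0.2069, 0.3573]
tcp_rot: [[0.621, 0.784, 0.002], [0.784, -0.621, 0.011], [0.009, -0.005, -1.0]]
contact_force: [0.5, 0.5, 0.6]
opening: 0.087
finger_force: 0.0
cover_grip 0.94 [154. 285.] [0.5517 0.2422 0.1799] [0.5514 0.2415 0.168 ]
cover_grip 0.57 [158. 287.] [0.5504 0.2381 0.1798] [0.55   0.2373 0.168 ]
claw_a 0.82 [ 84. 287.] [0.5987 0.2975 0.1454] [0.5977 0.2966 0.154 ]
claw_a 0.65 [225. 285.] [0.4989 0.1753 0.1535] [0.499  0.1755 0.154 ]
lug_a 0.9 [ 82. 285.] [0.5974 0.2996 0.1532] [0.5982 0.3004 0.146 ]
lug_a 0.66 [225. 284.] [0.4991 0.1759 0.1534] [0.4978 0.1741 0.146 ]
bar 1465 ((0.5484356880187988, 0.2375999242067337), (0.08872253447771072, 0.01791323535144329), 51.54764938354492) [0.5493 0.239  0.179 ]
disc 11564 ((0.5488231182098389, 0.23856699466705322), 0.09263642877340317)
claw 2197 ((0.5482661724090576, 0.23789489269256592), 0.09437295794487)
oct n 99 flat normal yaw 39.0 centre [ 0.6224 -0.049 ] widths [0.0658 0.0651 0.0664 0.0666]
```

View pics/w4.png

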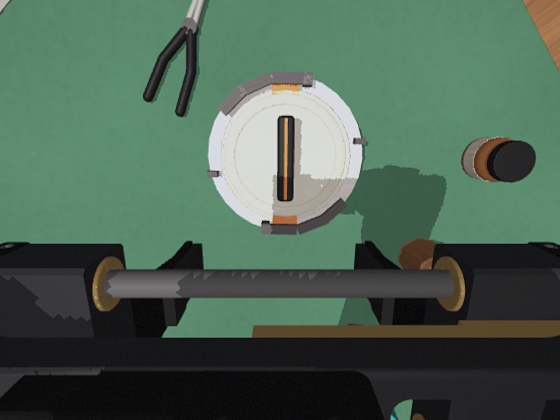

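Picture: the bar is centred at (158,286), lugs are at the claws (88,287)/(220,285), the end stops at (142,360) and (173,213), and the cover is locked. Bar centre is (0.5484,0.2376), axis 51.5°. Descend and grip.

```bash
python3 - <<'E'
from h import *
go([.5484,.2376,.169],Rt=Rdown(-38.5))
E
```

```text
go [ 1.164 -0.038  4.686] [-0.042 -0.053 -0.113]
```

```bash
python3 -m pendant '[[100,0.6,0,0.7,0,0,0],[100,1.16,-0.04,1.5,0,0,-0.1],[100,1.16,-0.04,2.5,0,0,-0.1],[100,1.16,-0.04,3.5,0,0,-0.1],[100,1.16,-0.04,4.2,0,0,-0.1],[100,1.16,-0.04,4.6,0,0,-0.1],[100,1.16,-0.04,4.6,0,0,-0.1]]'; python3 - <<'E'
from h import *
go([.5484,.2376,.168],Rt=Rdown(-38.5))
print(robot.state()['joint_positions'])
E
```

```text
t: 31.25
tool_pos: [0.5471, 0.2377, 0.1709]
tcp_rot: [[0.623, 0.782, -0.003], [0.782, -0.623, 0.009], [0.005, -0.007, -1.0]]
contact_force: [-0.1, 0.4, 0.7]
opening: 0.0868
finger_force: 0.0
go [0.019 0.027 0.072] [-0.053 -0.037 -0.002]
[ 0.39214992  0.52012806 -1.14841237  1.64894405  0.48241838  1.29181396
 -1.51435771]
```

```bash
python3 -m pendant '[[0,0.02,0.03,0.05,0,0,0],[0,0.02,0.03,0.05,0,0,0],[0,0.02,0.03,0.05,0,0,0],[0,0.02,0.03,0.05,0,0,0],[0,0.02,0.03,0.05,0,0,0],[0,0.02,0.03,0.05,0,0,0],[0,0.02,0.03,0.05,0,0,0],[0,0.02,0.03,0.05,0,0,0]]'; python3 -m pendant '[[0,0,0,0,0,0,0],[0,0,0,0,0,0,-0.5],[0,0,0,0,0,0,-1.2],[0,0,0,0,0,0,-2],[0,0,0,0,0,0,-2.8],[0,0,0,0,0,0,-3.6]]'
```

```text
t: 32.05
tool_pos: [0.5489, 0.239, 0.1708]
tcp_rot: [[0.621, 0.783, 0.001], [0.783, -0.621, 0.009], [0.008, -0.005, -1.0]]
contact_force: [0.9, 0.6, -0.2]
opening: 0.031
finger_force: 0.0
t: 32.65
tool_pos: [0.5489, 0.2389, 0.1708]
tcp_rot: [[0.163, 0.987, 0.0], [0.987, -0.163, 0.01], [0.01, -0.001, -1.0]]
contact_force: [-0.1, 0.1, 0.4]
opening: 0.0176
finger_force: 29.8
```

```bash
python3 -m pendant '[[0,0,0,0,0,0,-0.9],[0,0,0,0,0,0,-1.8],[0,0,0,0,0,0,-2.7],[0,0,0,0,0,0,-3.6],[0,0,0,0,0,0,-4.5],[0,0,0,0,0,0,-5.4],[0,0,0,0,0,0,-6.2],[0,0,0,0,0,0,-6.4]]'; python3 -m pendant '[[0,0,0,0,0,0,0]]'
python3 - <<'E'
from h import *
s=robot.state();print(s['torque'],s['joint_positions'])
rgb,d,P=snap('wrist')
W=cloud(P,d).reshape(-1,3)
near=np.hypot(W[:,0]-.545,W[:,1]-.235)
rgb,d,P=snap('top');W=cloud(P,d).reshape(-1,3)
print([(q['p'],ray(P,q['point'],.146)) for q in robot.spot_point('top','lug_a')[:2]])
E
```

```text
t: 33.45
tool_pos: [0.5484, 0.2392, 0.1709]
tcp_rot: [[-0.666, 0.746, -0.0], [0.746, 0.666, 0.01], [0.007, 0.006, -1.0]]
contact_force: [-2.9, 0.3, 2.1]
opening: 0.018
finger_force: 29.9
t: 33.55
tool_pos: [0.5485, 0.2392, 0.1709]
tcp_rot: [[-0.663, 0.749, -0.0], [0.749, 0.662, 0.01], [0.007, 0.006, -1.0]]
contact_force: [-2.8, 0.4, 3.7]
opening: 0.018
finger_force: 29.8
[-0.19885001  0.78476921 -0.12036303] [ 0.45173479  0.60288115 -1.27634751  1.64438201  0.58453563  1.33670699
 -0.19023284]
[(0.85, array([0.607082  , 0.18277866, 0.146     ]))]
```

```bash
python3 -m pendant '[[0,0,0,-0.2,0,0,0],[0,0,0,-0.5,0,0,0],[0,0,0,-1,0,0,0],[0,0,0,-1.7,0,0,0],[0,0,0,-2.5,0,0,0],[0,0,0,-2.5,0,0,0]]'
python3 - <<'E'
from h import *
go([.45,.03,.15],Rt=Rdown(-3));print(robot.state()['joint_positions'])
E
```

```text
t: 34.3
tool_pos: [0.5501, 0.2398, 0.2767]
tcp_rot: [[-0.664, 0.748, 0.007], [0.748, 0.664, 0.012], [0.004, 0.014, -1.0]]
contact_force: [0.0, 1.0, -3.5]
opening: 0.0178
finger_force: 29.7
go [-2.276 -5.396  3.084] [ 0.082 -0.068  5.572]
[ 0.45553572  0.48674888 -1.27887706  1.50494965  0.46295197  1.4803664
 -0.09994309]
```

```bash
python3 -m pendant '[[0,-0.3,-0.7,0,0,0,0.4],[0,-0.7,-1.6,0,0,0,0.8],[0,-1.1,-2.6,0,0,0,1.2],[0,-1.5,-3.6,0,0,0,1.6],[0,-1.9,-4.5,0.5,0,0,2],[0,-2.2,-5.3,1.2,0,0,2.4],[0,-2.25,-5.4,2.2,0,0,2.5],[0,-2.25,-5.4,3.1,0,0,2.5]]'
python3 - <<'E'
from h import *
go([.45,.03,.046],Rt=Rdown(21.5));print(robot.state()['joint_positions'])
E
```

```text
t: 35.1
tool_pos: [0.4468, 0.0257, 0.1441]
tcp_rot: [[-0.363, 0.932, 0.003], [0.932, 0.363, 0.004], [0.003, 0.004, -1.0]]
contact_force: [0.7, -0.9, -4.5]
opening: 0.0178
finger_force: 30.0
go [0.064 0.103 2.453] [ 0.03  -0.018 -0.026]
[ 1.05638025  0.11226738 -1.23872174  2.01526138  0.11615603  1.08879181
  0.13750474]
```

```bash
python3 -m pendant '[[0,0,0.1,0.8,0,0,0],[0,0,0.1,1.6,0,0,0],[0,0,0.1,2.1,0,0,0],[0,0,0.1,2.4,0,0,0],[0,0,0.1,2.4,0,0,0],[0,0,0.1,2.48,0,0,0],[0,0,0.1,2.48,0,0,0]]'
```

```text
t: 35.8
tool_pos: [0.4516, 0.0308, 0.0464]
tcp_rot: [[-0.367, 0.93, 0.002], [0.93, 0.367, 0.009], [0.008, 0.005, -1.0]]
contact_force: [0.1, 0.4, -4.1]
opening: 0.0178
finger_force: 30.0
```

```bash
python3 -m pendant '[[0,0,0,0.05,0,0,0],[0,0,0,0.08,0,0,0],[0,0,0,0.08,0,0,0],[50,0,0,0.08,0,0,0],[50,0,0,0.08,0,0,0],[100,0,0,0.08,0,0,0],[100,0,0,0.08,0,0,0],[100,0,0,-0.5,0,0,0]]'; python3 -m pendant '[[100,0,0,-1,0,0,0],[100,0,0,-2,0,0,0],[100,0,0,-3,0,0,0],[100,0,0,-4,0,0,0],[100,0,0,-5,0,0,0],[100,0,0,-6,0,0,0],[100,0,0,-6.8,0,0,0]]'
python3 - <<'E'
from h import *
go([.58,.27,.36],Rt=Rdown(40));print(robot.state()['joint_positions'])
E
```

```text
t: 36.6
tool_pos: [0.4491, 0.0307, 0.064]
tcp_rot: [[-0.368, 0.93, -0.003], [0.93, 0.368, 0.01], [0.011, 0.001, -1.0]]
contact_force: [-0.1, -0.8, -0.2]
opening: 0.0502
finger_force: 0.0
t: 37.3
tool_pos: [0.4507, 0.0284, 0.3398]
tcp_rot: [[-0.368, 0.93, 0.002], [0.93, 0.368, 0.008], [0.006, 0.005, -1.0]]
contact_force: [0.7, -1.0, -0.8]
opening: 0.0866
finger_force: 0.0
go [ 4.43   5.228 -0.451] [ 0.042 -0.038 -2.302]
[ 1.16610915 -0.16255707 -1.15209755  1.71397248 -0.1564822   1.49303766
  0.40758697]
```

```bash
python3 -m pendant '[[100,0.4,0.7,-0.1,0,0,-0.4],[100,0.8,1.5,-0.3,0,0,-0.8],[100,1.3,2.5,-0.5,0,0,-1.2],[100,1.8,3.5,-0.5,0,0,-1.6],[100,2.2,4.3,-0.5,0,0,-2],[100,2.6,5,-0.5,0,0,-2.3],[100,2.7,5.1,-0.5,0,0,-2.3],[100,2.7,5.1,-0.5,0,0,-2.3]]'
python3 - <<'E'
from h import *
rgb,d,P=snap('wrist','w5')
print(robot.state()['tool_pos'])
W=cloud(P,d).reshape(-1,3); c=np.array([.5485,.2385])
m=(np.abs(W[:,2]-.121)<.006)&(np.hypot(*(W[:,:2]-c).T)<.06)
for k in[(1,1),(1,-1),(-1,-1),(-1,1)]:
    a=np.radians(51.2);R=np.array([[np.cos(a),-np.sin(a)],[np.sin(a),np.cos(a)]])
    x=c+R@(np.array(k)*.024)
    mm=m&(np.hypot(*(W[:,:2]-x).T)<.014)
    print(k,x,mm.sum(),W[mm].mean(0) if mm.any() else '', cv2.minEnclosingCircle(W[mm][:,:2].astype(np.float32)) if mm.sum()>5 else '',proj(P,[*x,.121]))
m=(np.abs(W[:,2]-.138)<.003)&(np.hypot(*(W[:,:2]-c).T)<.12);print(cv2.minEnclosingCircle(W[m][:,:2].astype(np.float32)))
rgb,d,P=snap('top')
octo(P,d,[.622,-.05],.078)
print([(q['p'],ray(P,q['point'],.04)) for q in robot.spot_point('top','cover_grip')[:2]])
E
```

```text
t: 38.1
tool_pos: [0.6002, 0.2051, 0.3586]
tcp_rot: [[-0.644, 0.765, -0.001], [0.765, 0.644, 0.011], [0.009, 0.006, -1.0]]
contact_force: [-0.5, -0.9, -0.7]
opening: 0.0869
finger_force: 0.0
[0.60024604 0.20373997 0.35915382]
(1, 1) [0.54483438 0.2722426 ] 135 [0.54459508 0.27166347 0.11992512] ((0.544485867023468, 0.2718542218208313), 0.007866183295845985) (np.float64(119.3244007916201), np.float64(277.6800094336784))
(1, -1) [0.5822426  0.24216562] 121 [0.58133912 0.24157444 0.12002982] ((0.5811064839363098, 0.24153651297092438), 0.007828852161765099) (np.float64(159.09020108179925), np.float64(285.1330718965809))
(-1, -1) [0.55216562 0.2047574 ] 119 [0.55104794 0.20491512 0.12009201] ((0.5510931015014648, 0.20473624765872955), 0.007679220754653215) (np.float64(166.59942013772414), np.float64(247.2543364720188))
(-1, 1) [0.5147574  0.23483438] 134 [0.51445402 0.23510757 0.11991123] ((0.5141162276268005, 0.23491328954696655), 0.00779263349249959) (np.float64(127.2908861309832), np.float64(238.61754184164968))
((0.5477726459503174, 0.23809723556041718), 0.09090464562177658)
oct n 101 flat normal yaw 39.0 centre [ 0.6223 -0.0489] widths [0.0665 0.0655 0.0651 0.0665]
[(0.97, array([0.45713089, 0.03113538, 0.04      ]))]
```

View pics/w5.png

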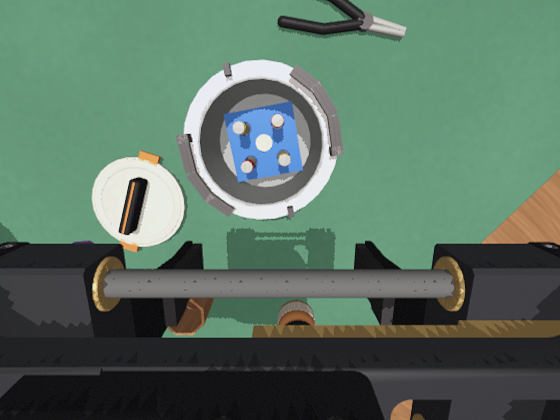

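The picture shows four punches in the rack at (127,239), (121,278), (160,285), (166,247), with red and yellow bands. The cover lies right way up at (201,140) and the pot is standing. Go for punch A with the fingers narrowed to about 29 mm.

```bash
python3 - <<'E'
from h import *
go([.5445,.2718,.110],Rt=Rdown(6))
E
```

```text
go [2.198e+00 2.000e-03 6.257e+00] [ 0.033 -0.054  4.233]
```

```bash
python3 -m pendant '[[33,0.6,0,0.5,0,0,1],[33,1.2,0,1,0,0,2],[33,1.8,0,1.5,0,0,3],[33,2.2,0,2,0,0,4.2],[33,2.2,0,2.6,0,0,4.2],[33,2.2,0,3.2,0,0,4.2],[33,2.2,0,3.2,0,0,4.2]]'; python3 - <<'E'
from h import *
go([.5445,.2718,.110],Rt=Rdown(6))
E
```

```text
t: 38.95
tool_pos: [0.5434, 0.269, 0.2297]
tcp_rot: [[-0.108, 0.994, -0.002], [0.994, 0.108, 0.006], [0.006, -0.001, -1.0]]
contact_force: [0.1, -0.3, -0.0]
opening: 0.039
finger_force: 0.0
go [0.048 0.037 2.993] [-0.008 -0.045  0.028]
```

```bash
python3 -m pendant '[[33,0.04,0.03,0.3,0,0,0],[33,0.04,0.03,1,0,0,0],[33,0.04,0.03,2,0,0,0],[33,0.04,0.03,2.7,0,0,0],[33,0.04,0.03,3,0,0,0],[33,0.04,0.03,3,0,0,0],[0,0.04,0.03,3,0,0,0],[0,0.04,0.03,3,0,0,0]]'; python3 -m pendant '[[0,0,0,0,0,0,0],[0,0,0,0,0,0,0],[0,0,0,-0.7,0,0,0],[0,0,0,-1.6,0,0,0],[0,0,0,-2.6,0,0,0],[0,0,0,-3.6,0,0,0],[0,0,0,-4.4,0,0,0],[0,0,0,-4.4,0,0,0]]';  python3 - <<'E'
from h import *
go([.6223,-.0489+.019,.28],Rt=Rdown(-6)); print(robot.state()['joint_positions'])
E
```

```text
t: 39.75
tool_pos: [0.5462, 0.2756, 0.1139]
tcp_rot: [[-0.111, 0.994, 0.003], [0.994, 0.111, 0.011], [0.01, 0.004, -1.0]]
contact_force: [0.4, -0.3, -0.8]
opening: 0.0195
finger_force: 0.0
t: 40.55
tool_pos: [0.5463, 0.2748, 0.2931]
tcp_rot: [[-0.111, 0.994, 0.007], [0.994, 0.111, 0.013], [0.012, 0.008, -1.0]]
contact_force: [0.6, 1.1, -0.8]
opening: 0.0139
finger_force: 29.9
go [-7.786  1.04   0.245] [ 0.05  -0.09   1.547]
[ 0.28524296  0.41681954 -1.0975816   1.45407499  0.36609151  1.48005027
 -0.69319299]
```

```bash
python3 -m pendant '[[0,-0.7,0.1,0,0,0,0],[0,-1.7,0.2,0,0,0,0],[0,-2.8,0.3,0,0,0,0],[0,-3.9,0.4,0,0,0,0],[0,-5,0.5,0,0,0,0],[0,-6.1,0.6,0,0,0,0],[0,-7.2,0.8,0,0,0,0],[0,-8.2,1,0,0,0,0]]'; python3 - <<'E'
from h import *
R=Rdown(6);T=np.array([.6223,-.0489,.2])-.019*R[:,0];print(T)
go(T,Rt=R)
rgb,d,P=snap('wrist');octo(P,d,[.6223,-.0489])
E
```

```text
t: 41.35
tool_pos: [0.6213, -0.051, 0.2845]
tcp_rot: [[-0.11, 0.994, 0.0], [0.994, 0.11, 0.009], [0.008, 0.001, -1.0]]
contact_force: [0.2, 0.2, -0.7]
opening: 0.0141
finger_force: 29.9
[ 0.62428604 -0.06779592  0.2       ]
go [-0.444  0.024  2.11 ] [ 0.009 -0.06   0.038]
oct n 649 flat normal yaw 39.5 centre [ 0.6207 -0.05  ] widths [0.0661 0.0664 0.0661 0.0659]
```

```bash
python3 -m pendant '[[0,-0.3,0,0.3,0,0,0],[0,-0.47,-0.01,1,0,0,0],[0,-0.47,-0.01,2,0,0,0],[0,-0.47,-0.01,3,0,0,0],[0,-0.47,-0.01,3.7,0,0,0],[0,-0.47,-0.01,4.1,0,0,0],[0,-0.47,-0.01,4.1,0,0,0]]'; python3 -m pendant '[[0,0,0,0.05,0,0,0],[0,0,0,0.1,0,0,0],[0,0,0,0.1,0,0,0]]'
```

```text
t: 42.1
tool_pos: [0.6216, -0.0646, 0.1184]
tcp_rot: [[-0.113, 0.994, -0.003], [0.994, 0.113, 0.01], [0.011, -0.002, -1.0]]
contact_force: [1.0, 0.3, -0.7]
opening: 0.0142
finger_force: 29.9
t: 42.4
tool_pos: [0.6237, -0.0653, 0.1178]
tcp_rot: [[-0.111, 0.994, 0.002], [0.994, 0.111, 0.009], [0.009, 0.003, -1.0]]
contact_force: [-0.1, -0.4, -1.2]
opening: 0.0145
finger_force: 29.9
```

```bash
python3 -m pendant '[[0,-0.08,0,0.05,0,0,0],[0,-0.08,0,0.05,0,0,0],[26,-0.08,0,0.05,0,0,0],[26,-0.08,0,0.05,0,0,0],[26,-0.08,0,0.05,0,0,0],[26,-0.08,0,-0.6,0,0,0],[26,-0.08,0,-1.6,0,0,0],[26,-0.08,0,-2.6,0,0,0]]'; python3 -m pendant '[[26,0,0,-1,0,0,0],[26,0,0,-1.5,0,0,0],[26,0,0,-1.5,0,0,0]]'; python3 - <<'E'
from h import *
rgb,d,P=snap('wrist','w6')
W=cloud(P,d).reshape(-1,3);m=(W[:,2]>.09)&(W[:,2]<.14)&(np.hypot(W[:,0]-.62,W[:,1]+.05)<.06)
print(m.sum(),W[m].mean(0) if m.any() else '')
octo(P,d,[.6207,-.05])
go([.5511,.2048,.24],Rt=Rdown(6))
E
```

```text
t: 43.2
tool_pos: [0.6229, -0.0696, 0.2214]
tcp_rot: [[-0.111, 0.994, -0.001], [0.994, 0.111, 0.01], [0.01, 0.0, -1.0]]
contact_force: [1.2, -0.8, 0.2]
opening: 0.0225
finger_force: 0.0
t: 43.5
tool_pos: [0.6246, -0.0697, 0.284]
tcp_rot: [[-0.111, 0.994, 0.005], [0.994, 0.111, 0.009], [0.008, 0.006, -1.0]]
contact_force: [0.6, 0.9, 0.1]
opening: 0.0226
finger_force: 0.0
233 [ 0.6236751  -0.06964897  0.11804047]
oct n 650 flat normal yaw 39.5 centre [ 0.6207 -0.0501] widths [0.0661 0.0662 0.066  0.066 ]
go [ 7.021 -1.05   1.101] [ 0.026 -0.062  0.046]
```

View pics/w6.png

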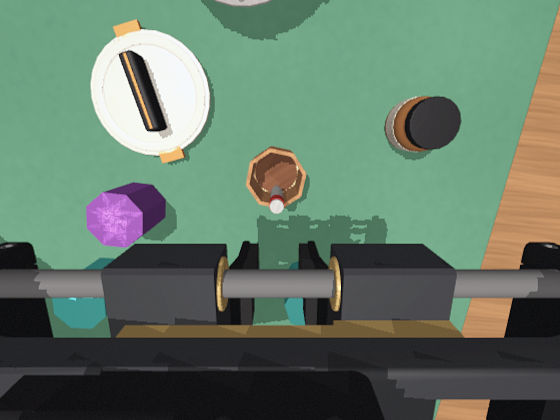

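The punch stands upright in the pot at (200,277) against the wall. Next, punch C.

```bash
python3 -m pendant '[[33,1,-0.1,0,0,0,0],[33,2.1,-0.3,0,0,0,0],[33,3.2,-0.5,0,0,0,0],[33,4.3,-0.7,0.2,0,0,0],[33,5.4,-0.9,0.5,0,0,0],[33,6.4,-1,0.8,0,0,0],[33,7,-1.05,1.1,0,0,0],[33,7,-1.05,1.1,0,0,0]]';  python3 -m pendant '[[33,0,0,0,0,0,0]]';python3 - <<'E'
from h import *
go([.5511,.2048,.110],Rt=Rdown(6))
rgb,d,P=snap('wrist')
W=cloud(P,d).reshape(-1,3);m=(W[:,2]>.114)&(W[:,2]<.126)
for x in([.5511,.2048],[.5812,.2415],[.5142,.235]):
    k=m&(np.hypot(*(W[:,:2]-x).T)<.014);print(k.sum(),cv2.minEnclosingCircle(W[k][:,:2].astype(np.float32))if k.sum()>5 else '')
E
```

```text
t: 44.35
tool_pos: [0.5474, 0.2075, 0.2365]
tcp_rot: [[-0.118, 0.993, -0.004], [0.993, 0.118, 0.01], [0.01, -0.002, -1.0]]
contact_force: [-0.5, 0.8, 0.1]
opening: 0.0285
finger_force: 0.0
t: 44.45
tool_pos: [0.5499, 0.2037, 0.2378]
tcp_rot: [[-0.112, 0.994, -0.002], [0.994, 0.112, 0.009], [0.009, -0.001, -1.0]]
contact_force: [0.5, 0.0, 0.1]
opening: 0.0286
finger_force: 0.0
go [-0.004  0.034  3.196] [-0.004 -0.063  0.056]
244 ((0.5511085391044617, 0.20421382784843445), 0.008008348755538464)
260 ((0.5817269682884216, 0.24109119176864624), 0.007889301516115665)
263 ((0.5142437815666199, 0.2347215712070465), 0.008024790324270725)
```

```bash
python3 -m pendant '[[33,0,0.03,0.8,0,0,0],[33,0,0.03,1.8,0,0,0],[33,0,0.03,2.7,0,0,0],[33,0,0.03,3.15,0,0,0],[33,0,0.03,3.15,0,0,0],[0,0,0.03,3.15,0,0,0],[0,0,0.03,3.15,0,0,0],[0,0,0.03,3.15,0,0,0]]'; python3 -m pendant '[[0,0,0,0,0,0,0],[0,0,0,-0.7,0,0,0],[0,0,0,-1.6,0,0,0],[0,0,0,-2.6,0,0,0],[0,0,0,-3.6,0,0,0],[0,0,0,-4.3,0,0,0],[0,0,0,-4.3,0,0,0]]';  python3 - <<'E'
from h import *
go([.6396,-.048,.28],Rt=Rdown(6)); print(robot.state()['joint_positions'])
E
```

```text
t: 45.3
tool_pos: [0.5527, 0.2056, 0.115]
tcp_rot: [[-0.111, 0.994, 0.003], [0.994, 0.111, 0.01], [0.01, 0.004, -1.0]]
contact_force: [-1.5, -0.2, 5.6]
opening: 0.0143
finger_force: 30.0
t: 46.0
tool_pos: [0.553, 0.2049, 0.29]
tcp_rot: [[-0.111, 0.994, 0.007], [0.994, 0.111, 0.011], [0.01, 0.008, -1.0]]
contact_force: [0.1, 0.3, -1.5]
opening: 0.0141
finger_force: 29.9
go [-6.526  1.446  0.194] [ 0.059 -0.075  0.048]
[ 0.44559185  0.36747138 -1.11314398  1.5109709   0.32551446  1.45534208
 -0.56284416]
```

```bash
python3 -m pendant '[[0,-0.7,0.1,0,0,0,0],[0,-1.7,0.3,0,0,0,0],[0,-2.8,0.6,0,0,0,0],[0,-3.9,0.8,0,0,0,0],[0,-5,1.1,0,0,0,0],[0,-6,1.4,0,0,0,0],[0,-6.52,1.45,0.2,0,0,0],[0,-6.52,1.45,0.2,0,0,0]]'; python3 -m pendant '[[0,0,0,0,0,0,0]]'; python3 - <<'E'
from h import *
go([.6396,-.048,.118],Rt=Rdown(6))
rgb,d,P=snap('wrist');octo(P,d,[.6207,-.05])
E
```

```text
t: 46.8
tool_pos: [0.6383, -0.0537, 0.2725]
tcp_rot: [[-0.105, 0.994, -0.002], [0.994, 0.105, 0.009], [0.009, -0.001, -1.0]]
contact_force: [0.1, -0.2, -1.5]
opening: 0.0143
finger_force: 29.9
t: 46.9
tool_pos: [0.6379, -0.0485, 0.2741]
tcp_rot: [[-0.111, 0.994, -0.001], [0.994, 0.111, 0.01], [0.01, 0.001, -1.0]]
contact_force: [-0.3, 0.3, 0.6]
opening: 0.014
finger_force: 29.9
go [-0.032  0.043  3.903] [ 0.003 -0.074  0.048]
oct n 639 flat normal yaw 39.5 centre [ 0.6207 -0.0501] widths [0.0664 0.0662 0.0661 0.0661]
```

```bash
python3 -m pendant '[[0,0,0.03,0.8,0,0,0],[0,0,0.03,1.8,0,0,0],[0,0,0.03,2.8,0,0,0],[0,0,0.03,3.5,0,0,0],[0,0,0.03,3.85,0,0,0],[0,0,0.03,3.95,0,0,0],[0,0,0.03,3.95,0,0,0],[26,0,0.03,3.95,0,0,0]]'; python3 -m pendant '[[26,0,0,0,0,0,0],[26,0,0,0,0,0,0],[26,0,0,-0.7,0,0,0],[26,0,0,-1.7,0,0,0],[26,0,0,-2.7,0,0,0],[26,0,0,-3.7,0,0,0],[26,0,0,-4.1,0,0,0]]'; python3 - <<'E'
from h import *
rgb,d,P=snap('wrist')
W=cloud(P,d).reshape(-1,3);m=(W[:,2]>.09)&(W[:,2]<.14)&(np.hypot(W[:,0]-.62,W[:,1]+.05)<.06)
print(np.round(W[m&(W[:,0]>.633)].mean(0),3),np.round(W[m&(W[:,0]<.633)].mean(0),3))
octo(P,d,[.6207,-.05])
go([.5817,.2411,.24],Rt=Rdown(6))
E
```

```text
t: 47.75
tool_pos: [0.6404, -0.0466, 0.1184]
tcp_rot: [[-0.112, 0.994, 0.003], [0.994, 0.112, 0.009], [0.009, 0.004, -1.0]]
contact_force: [-0.1, 0.4, 0.1]
opening: 0.0171
finger_force: 0.0
t: 48.45
tool_pos: [0.6407, -0.0484, 0.2856]
tcp_rot: [[-0.111, 0.994, 0.006], [0.994, 0.111, 0.009], [0.009, 0.007, -1.0]]
contact_force: [-0.5, 0.6, -0.1]
opening: 0.0228
finger_force: 0.0
[ 0.64  -0.045  0.118] [ 0.624 -0.069  0.117]
oct n 665 flat normal yaw 39.5 centre [ 0.6207 -0.05  ] widths [0.0663 0.0662 0.0662 0.0659]
go [ 7.348 -0.68   1.217] [ 0.056 -0.059  0.046]
```

Both punches stand upright. Next, punch B at (0.5817,0.2411).

```bash
python3 -m pendant '[[33,1,-0.1,0,0,0,0],[33,2.1,-0.2,0,0,0,0],[33,3.2,-0.3,0,0,0,0],[33,4.3,-0.4,0.2,0,0,0],[33,5.4,-0.5,0.5,0,0,0],[33,6.5,-0.6,0.8,0,0,0],[33,7.3,-0.68,1.2,0,0,0],[33,7.35,-0.68,1.2,0,0,0]]';  python3 -m pendant '[[33,0,0,0,0,0,0]]';python3 - <<'E'
from h import *
go([.5815,.2413,.112],Rt=Rdown(6))
E
```

```text
t: 49.3
tool_pos: [0.5763, 0.2456, 0.2333]
tcp_rot: [[-0.119, 0.993, -0.003], [0.993, 0.119, 0.01], [0.011, -0.002, -1.0]]
contact_force: [-0.5, 0.1, -0.7]
opening: 0.029
finger_force: 0.0
t: 49.4
tool_pos: [0.5792, 0.2413, 0.2348]
tcp_rot: [[-0.113, 0.994, -0.001], [0.994, 0.113, 0.009], [0.009, 0.0, -1.0]]
contact_force: [0.8, 0.1, 0.4]
opening: 0.0288
finger_force: 0.0
go [-0.033  0.056  3.069] [ 0.002 -0.065  0.063]
```

```bash
python3 -m pendant '[[33,0,0.04,0.8,0,0,0],[33,0,0.04,1.8,0,0,0],[33,0,0.04,2.7,0,0,0],[33,0,0.04,3.1,0,0,0],[33,0,0.04,3.1,0,0,0],[0,0,0.04,3.1,0,0,0],[0,0,0.04,3.1,0,0,0],[0,0,0.04,3.1,0,0,0]]'; python3 -m pendant '[[0,0,0,0,0,0,0],[0,0,0,-0.7,0,0,0],[0,0,0,-1.6,0,0,0],[0,0,0,-2.6,0,0,0],[0,0,0,-3.6,0,0,0],[0,0,0,-4.3,0,0,0],[0,0,0,-4.3,0,0,0]]';  python3 - <<'E'
from h import *
go([.6018,-.052,.28],Rt=Rdown(6))
E
```

```text
t: 50.2
tool_pos: [0.5824, 0.2424, 0.1135]
tcp_rot: [[-0.111, 0.994, 0.003], [0.994, 0.111, 0.01], [0.01, 0.004, -1.0]]
contact_force: [-0.8, -0.4, 5.2]
opening: 0.0144
finger_force: 30.0
t: 50.9
tool_pos: [0.5825, 0.2418, 0.2886]
tcp_rot: [[-0.111, 0.994, 0.007], [0.994, 0.111, 0.012], [0.011, 0.008, -1.0]]
contact_force: [0.2, 0.1, -1.4]
opening: 0.0142
finger_force: 30.0
go [-7.354 -0.339  0.131] [ 0.058 -0.08   0.049]
```

```bash
python3 -m pendant '[[0,-0.8,0,0,0,0,0],[0,-1.9,-0.1,0,0,0,0],[0,-3,-0.15,0,0,0,0],[0,-4.1,-0.2,0,0,0,0],[0,-5.2,-0.25,0,0,0,0],[0,-6.3,-0.3,0,0,0,0],[0,-7.3,-0.34,0.1,0,0,0],[0,-7.35,-0.34,0.1,0,0,0]]'; python3 -m pendant '[[0,0,0,0,0,0,0],[0,0,0,0,0,0,0]]'; python3 - <<'E'
from h import *
go([.6018,-.052,.117],Rt=Rdown(6))
rgb,d,P=snap('wrist');octo(P,d,[.6207,-.05])
E
```

```text
t: 51.7
tool_pos: [0.6003, -0.0612, 0.275]
tcp_rot: [[-0.102, 0.995, -0.002], [0.995, 0.102, 0.007], [0.007, -0.001, -1.0]]
contact_force: [-0.9, -0.8, -0.7]
opening: 0.0141
finger_force: 30.0
t: 51.9
tool_pos: [0.6004, -0.0518, 0.2768]
tcp_rot: [[-0.113, 0.994, 0.0], [0.994, 0.113, 0.01], [0.01, 0.002, -1.0]]
contact_force: [0.5, 0.5, -1.2]
opening: 0.014
finger_force: 30.0
go [-0.05   0.029  3.994] [ 0.011 -0.072  0.06 ]
oct n 607 flat normal yaw 39.5 centre [ 0.6206 -0.0499] widths [0.0661 0.066  0.0661 0.066 ]
```

```bash
python3 -m pendant '[[0,0,0.02,0.8,0,0,0],[0,0,0.02,1.8,0,0,0],[0,0,0.02,2.8,0,0,0],[0,0,0.02,3.6,0,0,0],[0,0,0.02,3.95,0,0,0],[0,0,0.02,4,0,0,0],[0,0,0.02,4,0,0,0],[26,0,0.02,4,0,0,0]]'; python3 -m pendant '[[26,0,0,0,0,0,0],[26,0,0,0,0,0,0],[26,0,0,-0.7,0,0,0],[26,0,0,-1.7,0,0,0],[26,0,0,-2.7,0,0,0],[26,0,0,-3.7,0,0,0],[26,0,0,-4.1,0,0,0]]'; python3 - <<'E'
from h import *
rgb,d,P=snap('wrist','w7')
W=cloud(P,d).reshape(-1,3);m=(W[:,2]>.1)&(W[:,2]<.14)&(np.hypot(W[:,0]-.62,W[:,1]+.05)<.06)
for x in([.64,-.045],[.624,-.069],[.6018,-.052]):
    k=m&(np.hypot(*(W[:,:2]-x).T)<.012);print(k.sum(),np.round(W[k].mean(0),3) if k.any() else '')
octo(P,d,[.6207,-.05])
go([.5142,.2347,.24],Rt=Rdown(6))
E
```

```text
t: 52.75
tool_pos: [0.6025, -0.0513, 0.1186]
tcp_rot: [[-0.111, 0.994, 0.003], [0.994, 0.111, 0.009], [0.009, 0.004, -1.0]]
contact_force: [0.3, -0.3, 0.9]
opening: 0.0171
finger_force: 0.0
t: 53.45
tool_pos: [0.6026, -0.0528, 0.2854]
tcp_rot: [[-0.111, 0.994, 0.006], [0.994, 0.111, 0.009], [0.008, 0.007, -1.0]]
contact_force: [0.4, 0.7, 0.5]
opening: 0.0224
finger_force: 0.0
231 [ 0.639 -0.046  0.119]
226 [ 0.623 -0.07   0.119]
217 [ 0.603 -0.051  0.12 ]
oct n 629 flat normal yaw 39.5 centre [ 0.6207 -0.0499] widths [0.066  0.066  0.0664 0.0658]
go [ 7.381 -1.418  1.203] [ 0.055 -0.056  0.046]
```

Three are in and upright. Last one is D.

```bash
python3 -m pendant '[[33,1,-0.2,0,0,0,0],[33,2.1,-0.4,0,0,0,0],[33,3.2,-0.6,0,0,0,0],[33,4.3,-0.8,0.2,0,0,0],[33,5.4,-1,0.5,0,0,0],[33,6.5,-1.2,0.8,0,0,0],[33,7.3,-1.42,1.2,0,0,0],[33,7.38,-1.42,1.2,0,0,0]]';  python3 -m pendant '[[33,0,0,0,0,0,0],[33,0,0,0,0,0,0]]';python3 - <<'E'
from h import *
go([.5142,.2348,.112],Rt=Rdown(6))
E
```

```text
t: 54.3
tool_pos: [0.5084, 0.2386, 0.2337]
tcp_rot: [[-0.118, 0.993, -0.002], [0.993, 0.118, 0.01], [0.01, -0.001, -1.0]]
contact_force: [0.4, -0.2, 0.6]
opening: 0.0287
finger_force: 0.0
t: 54.5
tool_pos: [0.5129, 0.233, 0.2354]
tcp_rot: [[-0.109, 0.994, 0.001], [0.994, 0.109, 0.009], [0.009, 0.002, -1.0]]
contact_force: [0.9, 1.1, 0.2]
opening: 0.0287
finger_force: 0.0
go [0.014 0.032 3.086] [ 0.011 -0.064  0.036]
```

```bash
python3 -m pendant '[[33,0,0.03,0.8,0,0,0],[33,0,0.03,1.8,0,0,0],[33,0,0.03,2.7,0,0,0],[33,0,0.03,3.1,0,0,0],[33,0,0.03,3.1,0,0,0],[0,0,0.03,3.1,0,0,0],[0,0,0.03,3.1,0,0,0],[0,0,0.03,3.1,0,0,0]]'; python3 -m pendant '[[0,0,0,0,0,0,0],[0,0,0,-0.7,0,0,0],[0,0,0,-1.6,0,0,0],[0,0,0,-2.6,0,0,0],[0,0,0,-3.6,0,0,0],[0,0,0,-4.3,0,0,0],[0,0,0,-4.3,0,0,0]]';  python3 - <<'E'
from h import *
go([.6187,-.031,.28],Rt=Rdown(6))
E
```

```text
t: 55.3
tool_pos: [0.5144, 0.236, 0.1132]
tcp_rot: [[-0.111, 0.994, 0.003], [0.994, 0.111, 0.01], [0.01, 0.004, -1.0]]
contact_force: [-1.3, 0.3, 5.0]
opening: 0.0138
finger_force: 30.0
t: 56.0
tool_pos: [0.5145, 0.2353, 0.288]
tcp_rot: [[-0.111, 0.994, 0.007], [0.994, 0.111, 0.011], [0.011, 0.008, -1.0]]
contact_force: [0.1, 0.1, -1.1]
opening: 0.014
finger_force: 30.0
go [-6.907  1.846  0.141] [ 0.056 -0.076  0.048]
```

```bash
python3 -m pendant '[[0,-0.8,0.2,0,0,0,0],[0,-1.8,0.5,0,0,0,0],[0,-2.9,0.8,0,0,0,0],[0,-3.9,1.1,0,0,0,0],[0,-4.9,1.4,0,0,0,0],[0,-5.9,1.6,0,0,0,0],[0,-6.8,1.85,0.1,0,0,0],[0,-6.9,1.85,0.1,0,0,0]]'; python3 -m pendant '[[0,0,0,0,0,0,0],[0,0,0,0,0,0,0]]'; python3 - <<'E'
from h import *
go([.6187,-.031,.117],Rt=Rdown(6))
rgb,d,P=snap('wrist');octo(P,d,[.6207,-.05])
E
```

```text
t: 56.8
tool_pos: [0.6183, -0.0389, 0.2749]
tcp_rot: [[-0.103, 0.995, -0.002], [0.995, 0.103, 0.008], [0.008, -0.001, -1.0]]
contact_force: [0.2, 0.5, -1.1]
opening: 0.014
finger_force: 30.0
t: 57.0
tool_pos: [0.6171, -0.0306, 0.2769]
tcp_rot: [[-0.113, 0.994, 0.0], [0.994, 0.113, 0.01], [0.01, 0.001, -1.0]]
contact_force: [-0.0, 0.9, -0.2]
opening: 0.0137
finger_force: 30.0
go [-0.054  0.033  3.998] [ 0.01  -0.072  0.058]
oct n 572 flat normal yaw 39.5 centre [ 0.6207 -0.0499] widths [0.0661 0.0661 0.066  0.0661]
```

```bash
python3 -m pendant '[[0,0.02,0.03,0.8,0,0,0],[0,0.02,0.03,1.8,0,0,0],[0,0.02,0.03,2.8,0,0,0],[0,0.02,0.03,3.6,0,0,0],[0,0.02,0.03,3.95,0,0,0],[0,0.02,0.03,4,0,0,0],[0,0.02,0.03,4,0,0,0],[24,0.02,0.03,4,0,0,0]]'; python3 -m pendant '[[24,0,0,0,0,0,0],[24,0,0,0,0,0,0],[24,0,0,-0.7,0,0,0],[24,0,0,-1.7,0,0,0],[24,0,0,-2.7,0,0,0],[24,0,0,-3.7,0,0,0],[24,0,0,-5,0,0,0]]'; python3 - <<'E'
from h import *
rgb,d,P=snap('wrist','w8')
W=cloud(P,d).reshape(-1,3);m=(W[:,2]>.1)&(W[:,2]<.14)&(np.hypot(W[:,0]-.62,W[:,1]+.05)<.06)
for x in([.64,-.045],[.624,-.069],[.6018,-.052],[.6187,-.03]):
    k=m&(np.hypot(*(W[:,:2]-x).T)<.012);print(k.sum(),np.round(W[k].mean(0),3) if k.any() else '')
octo(P,d,[.6207,-.05])
near=np.hypot(W[:,0]-.45,W[:,1]-.03)
m=(W[:,2]>.044)&(W[:,2]<.06)&(near<.09);print('bar',m.sum(),cv2.minAreaRect(W[m][:,:2].astype(np.float32)) if m.any() else '')
E
```

```text
t: 57.85
tool_pos: [0.6198, -0.0292, 0.119]
tcp_rot: [[-0.111, 0.994, 0.003], [0.994, 0.111, 0.009], [0.009, 0.004, -1.0]]
contact_force: [0.4, -0.4, 0.3]
opening: 0.0174
finger_force: 0.0
t: 58.55
tool_pos: [0.6179, -0.0317, 0.3163]
tcp_rot: [[-0.111, 0.994, -0.0], [0.994, 0.111, 0.009], [0.009, 0.001, -1.0]]
contact_force: [1.4, -0.1, 0.0]
opening: 0.021
finger_force: 0.0
185 [ 0.64  -0.046  0.119]
190 [ 0.624 -0.069  0.118]
186 [ 0.603 -0.05   0.119]
182 [ 0.619 -0.028  0.119]
oct n 549 flat normal yaw 39.0 centre [ 0.6208 -0.0498] widths [0.0661 0.0664 0.0662 0.0659]
bar 1040 ((0.4527043402194977, 0.029871590435504913), (0.0182541124522686, 0.08958052098751068), 21.771202087402344)
```

View pics/w8.png

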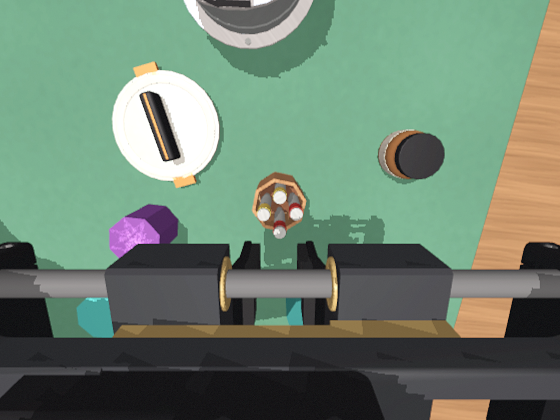

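All four punches stand in the pot around (205,280). The cover bar is centred at (0.4527,0.0299), closing yaw 21.8°. Now to fetch the cover.

```bash
python3 - <<'E'
from h import *
go([.4527,.0299,.043],Rt=Rdown(21.8))
E
```

```text
go [ 1.916 -4.074  7.037] [ 0.084 -0.047 -1.93 ]
```

```bash
python3 -m pendant '[[60,0.4,-0.9,0,0,0,-0.4],[60,0.9,-1.9,0,0,0,-0.8],[60,1.4,-2.9,0,0,0,-1.2],[60,1.8,-3.8,0.7,0,0,-1.6],[60,1.92,-4.07,1.7,0,0,-1.9],[60,1.92,-4.07,2.8,0,0,-1.9],[60,1.92,-4.07,3.9,0,0,-1.9],[60,1.92,-4.07,4.6,0,0,-1.9]]'; python3 -m pendant '[[60,0,0,0,0,0,0],[60,0,0,0,0,0,0]]'; python3 - <<'E'
from h import *
go([.4527,.0299,.043],Rt=Rdown(21.8))
E
```

```text
t: 59.4
tool_pos: [0.4473, 0.0281, 0.1293]
tcp_rot: [[-0.368, 0.93, -0.0], [0.93, 0.368, 0.008], [0.007, 0.003, -1.0]]
contact_force: [0.5, -1.4, -0.4]
opening: 0.052
finger_force: 0.0
t: 59.6
tool_pos: [0.4486, 0.0291, 0.1324]
tcp_rot: [[-0.369, 0.929, 0.001], [0.929, 0.369, 0.011], [0.01, 0.004, -1.0]]
contact_force: [0.6, 0.6, 1.1]
opening: 0.0527
finger_force: 0.0
go [-0.041  0.092  2.235] [ 0.032 -0.069 -0.019]
```

```bash
python3 -m pendant '[[60,-0.03,0.08,0.8,0,0,0],[60,-0.03,0.08,1.6,0,0,0],[60,-0.03,0.08,2.1,0,0,0],[60,-0.03,0.08,2.2,0,0,0],[0,-0.03,0.08,2.2,0,0,0],[0,-0.03,0.08,2.2,0,0,0],[0,-0.03,0.08,2.2,0,0,0],[0,-0.03,0.08,2.2,0,0,0]]'; python3 -m pendant '[[0,0,0,0,0,0,0],[0,0,0,0,0,0,0],[0,0,0,-0.7,0,0,0],[0,0,0,-1.7,0,0,0],[0,0,0,-2.7,0,0,0],[0,0,0,-3.8,0,0,0],[0,0,0,-4.9,0,0,0],[0,0,0,-5.9,0,0,0]]'; python3 - <<'E'
from h import *
s=robot.state();print(s['contact_force'],s['opening'])
go([.5483,.2382,.28],Rt=Rdown(41.0))
E
```

```text
t: 60.4
tool_pos: [0.4525, 0.0291, 0.0445]
tcp_rot: [[-0.367, 0.93, 0.002], [0.93, 0.367, 0.009], [0.007, 0.005, -1.0]]
contact_force: [-0.0, -1.0, 0.3]
opening: 0.028
finger_force: 0.0
t: 61.2
tool_pos: [0.4512, 0.0276, 0.281]
tcp_rot: [[-0.368, 0.93, 0.0], [0.93, 0.368, 0.009], [0.008, 0.004, -1.0]]
contact_force: [1.6, -1.3, -3.3]
opening: 0.0178
finger_force: 30.0
[ 1.64937961 -1.29678886 -3.29114298] 0.017795725369918233
go [3.999 4.197 0.072] [ 0.034 -0.051 -2.422]
```

```bash
python3 -m pendant '[[0,0.4,0.4,0,0,0,-0.3],[0,1,1,0,0,0,-0.7],[0,1.7,1.8,0,0,0,-1.1],[0,2.4,2.6,0,0,0,-1.5],[0,3.1,3.3,0,0,0,-1.9],[0,3.7,3.9,0,0,0,-2.3],[0,4,4.2,0,0,0,-2.4],[0,4,4.2,0,0,0,-2.4]]'; python3 -m pendant '[[0,0,0,0,0,0,0],[0,0,0,0,0,0,0]]'; python3 - <<'E'
from h import *
go([.5482,.2380,.19],Rt=Rdown(41.0))
rgb,d,P=snap('wrist');W=cloud(P,d).reshape(-1,3)
near=np.hypot(W[:,0]-.548,W[:,1]-.238)
m=(np.abs(W[:,2]-.138)<.003)&(near<.1);print('flange',m.sum(),cv2.minEnclosingCircle(W[m][:,:2].astype(np.float32)))
m=(W[:,2]>.24)&(W[:,2]<.262)&(near<.1);print('disc',m.sum(),cv2.minEnclosingCircle(W[m][:,:2].astype(np.float32)))
E
```

```text
t: 62.0
tool_pos: [0.5483, 0.2406, 0.2804]
tcp_rot: [[-0.657, 0.754, -0.002], [0.754, 0.657, 0.011], [0.01, 0.006, -1.0]]
contact_force: [-0.5, 0.2, -2.8]
opening: 0.0178
finger_force: 30.0
t: 62.2
tool_pos: [0.549, 0.2365, 0.2812]
tcp_rot: [[-0.652, 0.758, 0.0], [0.758, 0.652, 0.008], [0.006, 0.006, -1.0]]
contact_force: [0.5, -0.1, -4.3]
opening: 0.0179
finger_force: 30.0
go [ 0.028 -0.003  2.28 ] [ 0.04  -0.045 -0.038]
flange 660 ((0.4908795952796936, 0.27775129675865173), 0.05864228308200836)
disc 22218 ((0.5417430996894836, 0.24545332789421082), 0.07369185239076614)
```

```bash
python3 -m pendant '[[0,0.03,0.02,0.7,0,0,0],[0,0.03,0.02,1.5,0,0,0],[0,0.03,0.02,2.1,0,0,0],[0,0.03,0.02,2.35,0,0,0],[0,0.03,0.02,2.35,0,0,0],[0,0.03,0.02,2.35,0,0,0]]'; python3 -m pendant '[[0,0,0,0.07,0,0,0],[0,0,0,0.14,0,0,0],[0,0,0,0.14,0,0,0]]';python3 -m pendant '[[0,0,0,0.07,0,0,0],[0,0,0,0.14,0,0,0],[0,0,0,0.14,0,0,0]]'
```

```text
t: 62.85
tool_pos: [0.5495, 0.2399, 0.1889]
tcp_rot: [[-0.653, 0.758, 0.002], [0.758, 0.652, 0.01], [0.006, 0.008, -1.0]]
contact_force: [1.2, -0.5, -4.0]
opening: 0.0178
finger_force: 30.0
t: 63.15
tool_pos: [0.5491, 0.24, 0.1821]
tcp_rot: [[-0.653, 0.757, 0.001], [0.757, 0.653, 0.009], [0.007, 0.007, -1.0]]
contact_force: [0.1, -0.7, -3.6]
opening: 0.0181
finger_force: 30.0
t: 63.45
tool_pos: [0.5489, 0.2399, 0.176]
tcp_rot: [[-0.653, 0.757, 0.0], [0.757, 0.653, 0.009], [0.007, 0.006, -1.0]]
contact_force: [-0.4, -0.9, -3.4]
opening: 0.0182
finger_force: 30.0
```

```bash
python3 -m pendant '[[0,0,0,0.05,0,0,0],[0,0,0,0.08,0,0,0],[0,0,0,0.08,0,0,0]]';python3 -m pendant '[[0,0,0,0.04,0,0,0],[0,0,0,0.04,0,0,0]]';python3 -m pendant '[[0,0,0,0.03,0,0,0],[0,0,0,0.03,0,0,0]]'
```

```text
t: 63.75
tool_pos: [0.5489, 0.2395, 0.1727]
tcp_rot: [[-0.653, 0.758, -0.0], [0.757, 0.653, 0.009], [0.007, 0.005, -1.0]]
contact_force: [-1.4, -3.2, -4.4]
opening: 0.0177
finger_force: 30.0
t: 63.95
tool_pos: [0.5491, 0.2395, 0.172]
tcp_rot: [[-0.653, 0.758, 0.0], [0.758, 0.653, 0.008], [0.006, 0.006, -1.0]]
contact_force: [-2.9, -5.4, 4.4]
opening: 0.0179
finger_force: 30.0
t: 64.15
tool_pos: [0.5491, 0.2395, 0.1719]
tcp_rot: [[-0.652, 0.758, 0.001], [0.758, 0.652, 0.008], [0.005, 0.006, -1.0]]
contact_force: [-6.7, -9.8, 13.4]
opening: 0.0176
finger_force: 30.0
```

```bash
python3 -m pendant '[[0,0,-0.025,-0.05,0,0,0],[0,0,-0.025,-0.05,0,0,0.5],[0,0,-0.025,-0.05,0,0,1.3],[0,0,-0.025,-0.05,0,0,2.1],[0,0,-0.025,-0.05,0,0,2.9],[0,0,-0.025,-0.05,0,0,3.7],[0,0,-0.025,-0.05,0,0,4],[0,0,-0.025,-0.05,0,0,4]]'; python3 -c "
from h import *
print(robot.state()['torque'])"
```

```text
t: 64.95
tool_pos: [0.5483, 0.2397, 0.1723]
tcp_rot: [[-0.152, 0.988, 0.001], [0.988, 0.152, 0.01], [0.009, 0.002, -1.0]]
contact_force: [0.7, -1.0, -3.7]
opening: 0.0177
finger_force: 30.0
[-0.30861586 -0.22913859 -0.03104141]
```

```bash
python3 -m pendant '[[0,0,0,0.02,0,0,0.8],[0,0,0,0.02,0,0,1.6],[0,0,0,0.02,0,0,2.4],[0,0,0,0.02,0,0,3.2],[0,0,0,0.02,0,0,4],[0,0,0,0.02,0,0,4.8],[0,0,0,0.02,0,0,5.5],[0,0,0,0.02,0,0,5.9]]'; python3 -m pendant '[[0,0,0,0,0,0,0],[0,0,0,0,0,0,0]]';python3 -c "
from h import *
print(robot.state()['torque'])"
```

```text
t: 65.75
tool_pos: [0.5483, 0.2397, 0.172]
tcp_rot: [[0.622, 0.783, 0.001], [0.783, -0.622, 0.009], [0.008, -0.005, -1.0]]
contact_force: [-1.8, -3.6, 2.0]
opening: 0.0176
finger_force: 30.1
t: 65.95
tool_pos: [0.5484, 0.2396, 0.172]
tcp_rot: [[0.619, 0.785, 0.001], [0.785, -0.619, 0.01], [0.008, -0.005, -1.0]]
contact_force: [-3.5, -3.2, 3.9]
opening: 0.0177
finger_force: 30.1
[-0.90665969  0.2321701  -0.06343662]
```

```bash
python3 -m pendant '[[0,0,0,0,0,0,0.1],[0,0,0,0,0,0,0.2],[0,0,0,0,0,0,0.2],[40,0,0,0,0,0,0.2],[40,0,0,0,0,0,0.2],[60,0,0,0,0,0,0.2],[60,0,0,0,0,0,0.2],[60,0,0,-0.5,0,0,0.2]]'; python3 -m pendant '[[60,0,0,-1,0,0,0],[60,0,0,-2,0,0,0],[60,-0.5,0,-3,0,0,0],[60,-1.2,0,-4,0,0,0],[60,-1.2,0,-4.5,0,0,0],[60,-1.2,0,-4.5,0,0,0]]'; python3 - <<'E'
from h import *
rgb,d,P=snap('wrist','w9');W=cloud(P,d).reshape(-1,3)
near=np.hypot(W[:,0]-.548,W[:,1]-.238)
m=(W[:,2]>.172)&(W[:,2]<.19)&(near<.09);print('bar',m.sum(),cv2.minAreaRect(W[m][:,:2].astype(np.float32)),np.median(W[m][:,2]))
m=(np.abs(W[:,2]-.146)<.004)&(near<.072)
A=np.c_[W[m][:,:2],np.ones(m.sum())];print('plane',np.linalg.lstsq(A,W[m][:,2],rcond=None)[0],np.median(W[m][:,2]))
rgb,d,P=snap('side','s9');rgb,d,P=snap('top');W=cloud(P,d).reshape(-1,3)
octo(P,d,[.6207,-.05])
m=(W[:,2]>.105)&(W[:,2]<.14)&(np.hypot(W[:,0]-.62,W[:,1]+.05)<.05);print(m.sum(),W[m].mean(0))
print(robot.state()['t'])
E
```

```text
t: 66.75
tool_pos: [0.547, 0.2385, 0.1894]
tcp_rot: [[0.643, 0.766, -0.003], [0.766, -0.643, 0.008], [0.004, -0.008, -1.0]]
contact_force: [0.0, -0.3, -0.1]
opening: 0.0483
finger_force: 0.0
t: 67.35
tool_pos: [0.518, 0.2011, 0.3746]
tcp_rot: [[0.644, 0.765, 0.006], [0.765, -0.644, 0.01], [0.012, -0.002, -1.0]]
contact_force: [-0.2, -0.8, -0.5]
opening: 0.0522
finger_force: 0.0
bar 1321 ((0.5486725568771362, 0.2403770089149475), (0.08912580460309982, 0.01737770065665245), 50.27494812011719) 0.17923147011961577
plane [0.00140701 0.00158173 0.14474963] 0.1458261247127584
oct n 97 flat normal yaw 40.5 centre [ 0.6225 -0.049 ] widths [0.0665 0.0654 0.0654 0.0664]
109 [ 0.62256563 -0.05011678  0.12110337]
67.5
```

View pics/w9.png

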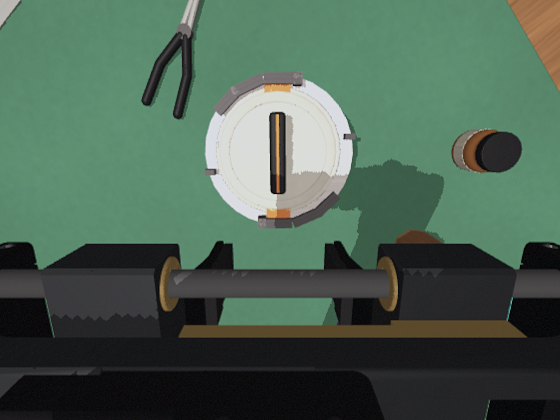

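View pics/s9.png

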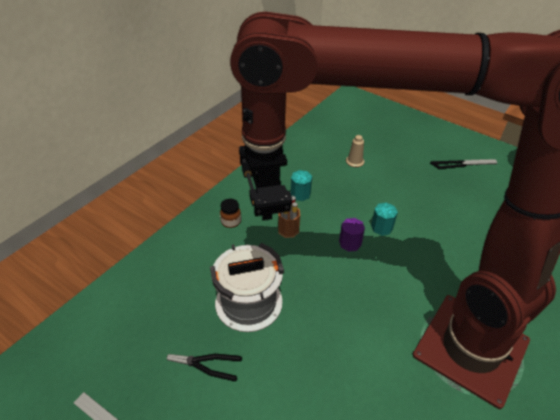

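The cover is locked: the bar (155,278) lines up with the lugs under the claws, it lies flat, and the heights are right. The pot stands with the punches in it, at (220,289) in the side view. Handing in.

```bash
python3 -c "
from cell import robot
print(robot.sign_off())"
```

```text
the job is handed in; nothing more can be done
None
```

The job is handed in (the judge returned no result): all four punches stand tips-down in the upright pot, the cover is back on the canister and locked, and the jar, thread cone and pliers were not touched.

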